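# Fill a clinostat growth cassette and close it

### The job

Fill the growth cassette: use the yellow scoop to move all the clay pellets from the trough into the cassette's chamber without the gripper ever touching a pellet, and stand the scoop back on its black pad. When all the pellets are in, lower the grey cover plate under control (do not drop it) over the cassette's two pins until it lies flush all round, and leave it released there. Do not push aside or tip over the other things on the bench.

Things in the scene. Friction and masses are not known exactly. Their poses are not given: they have to be found in the camera images.
- pellet1: terracotta-coloured clay ball, 30 mm diameter, 18 g; origin at its centre. Rolls reluctantly: it stays put on slopes under about 6 degrees and rolls down those above about 12. Between 4 and 6 of the pellets are present; the others read None.
- pellet2: terracotta-coloured clay ball, 30 mm diameter, 18 g; origin at its centre. Rolls reluctantly: it stays put on slopes under about 6 degrees and rolls down those above about 12. Between 4 and 6 of the pellets are present; the others read None.
- pellet3: terracotta-coloured clay ball, 30 mm diameter, 18 g; origin at its centre. Rolls reluctantly: it stays put on slopes under about 6 degrees and rolls down those above about 12. Between 4 and 6 of the pellets are present; the others read None.
- pellet4: terracotta-coloured clay ball, 30 mm diameter, 18 g; origin at its centre. Rolls reluctantly: it stays put on slopes under about 6 degrees and rolls down those above about 12. Between 4 and 6 of the pellets are present; the others read None.
- pellet5: terracotta-coloured clay ball, 30 mm diameter, 18 g; origin at its centre. Rolls reluctantly: it stays put on slopes under about 6 degrees and rolls down those above about 12. Between 4 and 6 of the pellets are present; the others read None.
- pellet6: terracotta-coloured clay ball, 30 mm diameter, 18 g; origin at its centre. Rolls reluctantly: it stays put on slopes under about 6 degrees and rolls down those above about 12. Between 4 and 6 of the pellets are present; the others read None.
- trough: fixed open trough of pellets, white inside, blue sides; level floor 252 mm long (x), 46 mm wide (y), 14 mm above the table, walls 50 mm above the floor, 4 mm thick. Its -x end (nearest the robot) is a 42 degree ramp up from the floor, walled 82 mm high, against which a scoop can push pellets; the far end is upright. Pellets start in the ramp part. Origin on the table under the floor's middle, z up
- trough_near (a point): middle of the foot of the ramp, where the inner floor's -x edge meets it
- trough_far (a point): middle of the inner floor's +x edge, where it meets the far end wall
- cassette: fixed aluminium block 130 x 184 mm, 70 mm high, with an open chamber in its top 106 (x) x 110 (y) mm and 62 mm deep (floor 8 mm above the table), and two brass pins standing on its side flanges. Origin on the table under its middle, x along the 130 mm side, z up
- pin_a (a point): tip of the brass pin at x = +35, y = +76 mm of the cassette: 12 mm diameter, rises 26 mm above the cassette's top face, the last 7 mm tapered to 6 mm diameter
- pin_b (a point): tip of the other, equal pin at x = -35, y = -76 mm of the cassette
- cover: loose grey plate 130 (x) x 184 (y) x 6 mm, about 0.36 kg, flat on the table, amber disc on top; 15 mm through holes at (+35, +76) and (-35, -76) mm; black grip bar in the middle of its top, 60 mm long (x), 18 mm wide, top 46 mm above the underside. Origin at the centre of its underside, z up. Fits also turned half round. Seated flush, its underside is 70 mm above the table
- cover_grip (a point): where to grip the cover's bar: 32 mm above the underside, across its 18 mm width (the cover's y)
- pad: fixed black rubber pad 120 x 120 mm, 4 mm thick: the scoop's place. Origin at the centre of its underside on the table
- scoop: loose yellow scoop, about 0.12 kg, standing flat on its pad. Bowl: flat floor 56 mm long (x), 38 mm wide (y), 2.5 mm thick, open towards -x (lip at x = -23 mm), back wall 36 mm high ending at x = +33 mm, side walls 30 mm high, 2.5 mm thick, from x = -5 to +33 mm; holds 2 pellets in a row. Origin on the floor's underside, x from lip to back, z up
- scoop_grip (a point): grip point on the scoop's black handle, at x = +40, z = +94 mm of the scoop. The handle bar, 22 mm wide (y; pinch it so) and 14 mm thick (x), stands straight up against the outside of the back wall, from 12 mm above the underside, parallel to the scoop's z, and ends 38 mm above this point in a yellow tip
- jar: bystander: amber jar with red lid, 86 mm wide, 130 mm high
- bottle: bystander: grey bottle with black cap, 56 mm wide, 100 mm high
- dishes: bystander: two stacked glass dishes, 60 mm wide, 31 mm high
- syringe: bystander: white syringe standing upright, 48 mm wide, 153 mm high
- driver: bystander: screwdriver lying on the table
There are look-alikes about, which are no part of the job. What is shaped like the cover but pink is not meant.

How it is judged:
By the outcome, as a careful person would: the job done as asked, in the order asked, and still so for the second after the job is handed in, with the robot touching nothing.
Of pellet1, pellet2, pellet3, pellet4, pellet5, pellet6 only 4 to 6 are there at a start; the rules pass over those that are not, and their reading is None.
At some moment in a run one of cover may be knocked a few centimetres aside while the robot is not near it.
It also fails if it takes over 210 s, if anything falls off the work surface, if the arm or the gripper's body presses on something with over 40 N, if the wrist force passes 120 N, or if a joint passes its speed limit or range.

### The arm

A 6-joint arm with a two-finger parallel gripper is mounted at the origin on the work surface. World frame = base frame: x ahead of the robot, y to its left, z up, the work surface at z = 0. Lengths are in m, angles in rad, forces in N, time in s.
With the tool pointing down it reaches from about 0.35 to 0.775 m from the base axis. Payload 7.3 kg.
Tool frame: the origin (TCP) lies between the finger pads; the fingertips stand 8 mm ahead of it and the grasp point (between the pads) lies 11 mm behind it (robot.nose_length is the distance from the TCP to the fingertips, in m); z points along the fingers, y is the line along which they close (so a half turn about z gives the same grasp; the last joint's range is limited). The gripper opens to 92 mm and grips with 3 to 60 N. Pads are 19 mm wide; open, the fingers measure 130 mm over their backs; the gripper's body (75 mm by 190 mm) begins 47 mm behind the grasp point.
Start: joints at [-1.284, 0.342, 1.524, -0, 1.275, -0.146], TCP at [0.22, -0.477, 0.235] pointing down, gripper open.
Joint ranges: [-2.53, 2.53], [-0.77, 2.02], [0.04, 2.7], [-1, 4.14], [0.28, 2.66], [-3.11, 3.11]. Speed limits (rad/s): [2.57, 2.57, 3.14, 3.14, 3.14, 3.14].

### API

Orientations are given as [roll, pitch, yaw] about the fixed x, y, z axes, in that order (R = Rz(yaw) Ry(pitch) Rx(roll)).
In Python, from cell import robot gives the robot as it stands. The module is installed in compiled form; this text tells all that it offers.
- The arm moves only by the shell command python3 -m jog 'ROWS' [FORCE]. ROWS is JSON, a list that holds one entry, the list of rows, each a list of 5 numbers: the gripper's target within -1 to 1 (fully open at 1, half-way at 0, shut at -1), then the shift along the tool's x, y, z in m, then the turn about the tool's z in rad. A call has 1 to 5 rows; each row is the pose to reach, as a shift and turn from the pose commanded when the call began, along the tool's axes at that moment; what a row does not reach only later rows make up. A row lasts 1/12 s, in which the tool goes at most 41.7 mm and 7.16 degrees, less where a joint would pass 70% of its speed; a pose out of reach is approached as far as the arm can. A call with a gripper value outside its range is refused whole. The fingers move at their own pace and stop on an object; FORCE is the grip in N (left out, the last holds). Time passes only in rows, so rows that repeat a pose let the fingers close. It gives the time, the measured TCP pose, the force, the opening and the grip force at its end, in the units of the state.
- robot.observe(): the state, without advancing time (a new reading comes with each control period).
- robot.read_camera(name): name is "scene" or "top" or "wrist"; returns the picture (400x640x3 uint8, red, green, blue); there is no depth.
- robot.camera_model(name): a dict with "camera_matrix" (3x3 intrinsics, pixels), "position" and "attitude" of the camera in the world; the wrist camera has in their place "mount" (4x4, takes a point from camera to tool coordinates, whose origin is the TCP and whose axes are the flange's). Camera axes: x right, y down, z forward; pixel columns grow to the right and rows downward; lengths in m; the calibration is good to about 2 mm. A picture is of the moment at which its call begins: read the wrist's pose just before it. camera_model takes no time and is no camera call.
- robot.hand_in(): hands the job in; it is judged then, once.
The state is a dict: "time": time; "qpos": joint angles; "qvel": joint speeds; "joint_efforts": joint torques, N m; "tool_pos": TCP position; "tool_rot": TCP orientation; "contact_force": force on the tool from outside, world axes, zero at the start; "torque": the same for the moment, N m; "opening": finger opening in m; "grip_force": force on a finger pad.
Only numpy, scipy, OpenCV 4.12 (cv2) and the standard library are available. Lean on these libraries where they do the work, as an engineer would, in place of code of your own. Each camera call takes 0.05 s, during which the arm holds its last target. There are 200 camera calls.

## Working session

There is one attempt and no reset: what is moved stays moved. The work goes in short steps, Python scripts to look and compute and a shell command to move; the robot and the scene stay as the last step left them, time stands still between calls to the robot, and variables do not carry over. Pictures are saved under pics/ and viewed, at most 14 in all, crops included, and the job is handed in when it is done.

```bash
mkdir -p pics; ls
cat > h.py <<'E'
import numpy as np, cv2
from scipy.spatial.transform import Rotation as Ro
from cell import robot
def cam(name):
    m=robot.camera_model(name); K=np.array(m["camera_matrix"])
    if name=="wrist":
        s=robot.observe(); M=np.array(m["mount"]); T=np.eye(4)
        T[:3,:3]=rot(s["tool_rot"]); T[:3,3]=s["tool_pos"]; T=T@M
    else:
        T=np.eye(4); a=np.array(m["attitude"]); T[:3,:3]=a if a.shape==(3,3) else rot(a); T[:3,3]=m["position"]
    return K,T
def rot(r): return Ro.from_euler("xyz",r).as_matrix()
def ray(KT,uv):
    K,T=KT; d=T[:3,:3]@np.linalg.inv(K)@np.array([uv[0],uv[1],1.]); return T[:3,3],d
def onplane(KT,uv,z):
    p,d=ray(KT,uv); return p+d*(z-p[2])/d[2]
def proj(KT,P):
    K,T=KT; c=T[:3,:3].T@(np.array(P)-T[:3,3]); c=K@c; return c[:2]/c[2]
def shot(name,fn=None):
    KT=cam(name); im=robot.read_camera(name)[:,:,::-1].copy()
    if fn: cv2.imwrite("pics/"+fn,im)
    return KT,im
E
python3 - <<'E'
from h import *
for n in("top","scene"):
    KT,im=shot(n,n+"0.png"); np.save("pics/"+n+"0.npy",im); print(n,robot.camera_model(n))
print(robot.camera_model("wrist"),robot.observe())
E
```

```text
pics
top {'camera_matrix': array([[383.73189466,   0.        , 318.4196293 ],
       [  0.        , 383.73189466, 202.20335923],
       [  0.        ,   0.        ,   1.        ]]), 'position': array([ 0.39383475, -0.03656415,  1.21729481]), 'attitude': array([-3.05548536, -0.0056192 , -1.5627946 ])}
scene {'camera_matrix': array([[380.7166291 ,   0.        , 322.23444032],
       [  0.        , 380.7166291 , 196.44905656],
       [  0.        ,   0.        ,   1.        ]]), 'position': array([ 1.38063621, -0.32249163,  0.95405998]), 'attitude': array([-2.3160869 , -0.01257962,  1.26630974])}
{'camera_matrix': array([[276.11742061,   0.        , 319.4702264 ],
       [  0.        , 276.11742061, 197.38062125],
       [  0.        ,   0.        ,   1.        ]]), 'mount': array([[ 7.10339634e-04, -9.65877765e-01, -2.58997373e-01,
         6.80929809e-02],
       [ 9.99999694e-01,  6.00838625e-04,  5.01946202e-04,
         7.81863248e-04],
       [-3.29203051e-04, -2.58997650e-01,  9.65877895e-01,
        -1.50532221e-01],
       [ 0.00000000e+00,  0.00000000e+00,  0.00000000e+00,
         1.00000000e+00]])} {'time': 0.1, 'qpos': array([-1.28397502e+00,  3.42638772e-01,  1.52493561e+00, -7.93258844e-06,
        1.27542560e+00, -1.45992710e-01]), 'qvel': array([-0.00038339, -0.00118299, -0.00171589, -0.00052639,  0.00084328,
        0.00026345]), 'joint_efforts': array([ 1.96945803e-03, -4.32005596e+01, -2.44693422e+01,  7.20109977e-02,
        5.26229572e-02, -5.52396511e-05]), 'tool_pos': array([ 0.22011564, -0.47622317,  0.23411695]), 'tool_rot': array([-3.14019919e+00, -1.97225286e-04,  4.32816194e-01]), 'contact_force': array([ 0.25916782, -1.17516779,  0.13044982]), 'torque': array([ 0.03112836, -0.00867057,  0.0343838 ]), 'grip_force': 0.0, 'opening': 0.09176889546694508}
```

View pics/top0.png

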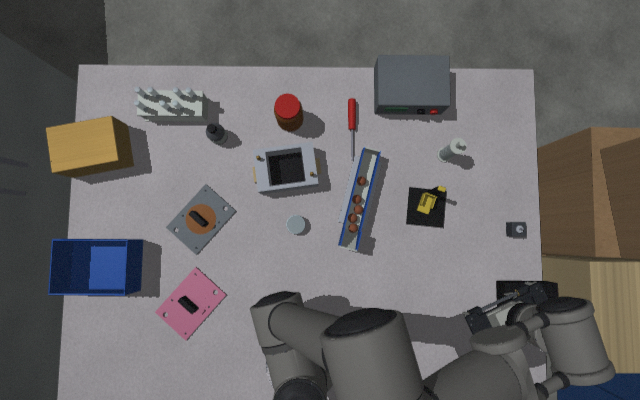

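View pics/scene0.png

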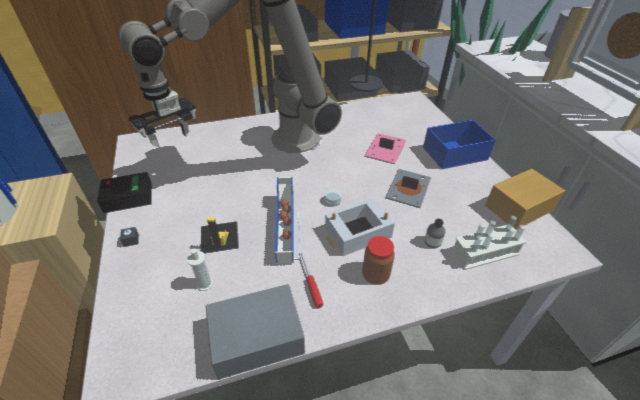

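Top view: the scoop stands on its black pad at (427,205), with the trough at (360,200) and about 5 terracotta pellets at rows 180–227. The cassette is at (287,168). The grey cover with its amber disc is at (201,219), and its pink look-alike at (191,303), which I won't use. Bystanders: jar (288,112), bottle (215,133), dishes (297,225), syringe (452,150), driver (352,128). I'll check these in a close crop.

Run:
```python
from h import *
im=np.load("pics/top0.npy"); c=im[135:265,240:460]
a=cv2.resize(c,None,fx=3.6,fy=3.6,interpolation=cv2.INTER_CUBIC); cv2.imwrite("pics/c1.png",a)
KT=cam("top"); print(proj(KT,[.4,0,0]),proj(KT,[.5,0,0]),proj(KT,[.5,.1,0]))
hsv=cv2.cvtColor(im,cv2.COLOR_BGR2HSV)
m=cv2.inRange(hsv,(2,90,60),(15,255,230)); 
n,l,s,ce=cv2.connectedComponentsWithStats(m)
for i in range(1,n):
    if s[i,4]>15: print("terra",s[i],ce[i],onplane(KT,ce[i],.03))
m=cv2.inRange(hsv,(95,120,60),(125,255,255)); m[:,:250]=0; m[:,450:]=0
n,l,s,ce=cv2.connectedComponentsWithStats(m)
for i in range(1,n):
    if s[i,4]>40: print("blue",s[i],ce[i])
for uv in [(427,203),(360,200),(287,168),(201,219)]: print(uv,onplane(KT,uv,.0))
```

```text
[304.70616576 233.27711436] [305.05406708 201.76663228] [273.62843803 201.5007784 ]
terra [274 106  23  18  96] [282.19791667 117.44791667] [0.76458003 0.07435147 0.03      ]
terra [ 538  128   63  112 1868] [565.79764454 183.03319058] [ 0.56318066 -0.81633768  0.03      ]
terra [590 129   9  10  23] [593.30434783 133.39130435] [ 0.72252669 -0.91133291  0.03      ]
terra [603 128   9  10  35] [606.88571429 132.14285714] [ 0.72697376 -0.95476575  0.03      ]
terra [560 132  23  17  94] [572.62765957 140.42553191] [ 0.69921789 -0.84447764  0.03      ]
terra [618 132  15   8  23] [625.13043478 135.56521739] [ 0.7164663  -1.01217292  0.03      ]
terra [ 541  134   99  124 2808] [608.08725071 209.65384615] [ 0.48074528 -0.94451229  0.03      ]
terra [600 138   8   6  21] [604.04761905 140.52380952] [ 0.69984012 -0.94421204  0.03      ]
terra [601 147   9   7  31] [604.80645161 150.35483871] [ 0.66826719 -0.94483956  0.03      ]
terra [594 163   9   9  16] [598.5625 167.3125] [ 0.61392248 -0.92207386  0.03      ]
terra [358 177   8   8  45] [361.77777778 180.4       ] [ 0.56586531 -0.17727
[... 255 characters left out ...]
.44166025 0.32010862 0.03      ]
terra [354 205   9   9  63] [357.82539683 209.07936508] [ 0.47599992 -0.16484585  0.03      ]
terra [561 213   6   8  16] [563.3125 216.75  ] [ 0.45747351 -0.80355852  0.03      ]
terra [349 214   8  18 102] [352.84313725 222.89215686] [ 0.43305598 -0.14939236  0.03      ]
terra [604 251  10   6  24] [608.66666667 253.875     ] [ 0.34408061 -0.93849298  0.03      ]
blue [339 147  26  98 231] [350.75757576 198.16883117]
blue [356 152  24  98 291] [366.7628866  201.32989691]
(427, 203) [ 0.49935434 -0.38879817  0.        ]
(360, 200) [ 0.50713982 -0.17504712  0.        ]
(287, 168) [0.60821507 0.05908766 0.        ]
(201, 219) [0.44242441 0.32883115 0.        ]
```

View pics/c1.png

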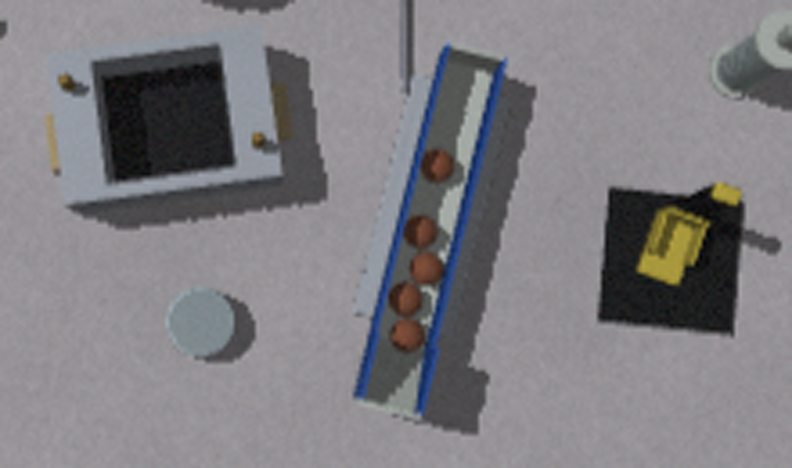

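The crop shows five pellets in the trough, at crop (437,165), (421,231), (427,267), (405,299) and (406,334). The scoop bowl is at (673,245), open towards the lower left, with its handle tip at (727,194). The pin tips are at (66,80) and (258,138).

Run:
```python
from h import *
im=np.load("pics/top0.npy"); KT=cam("top")
hsv=cv2.cvtColor(im,cv2.COLOR_BGR2HSV)
m=cv2.inRange(hsv,(22,120,60),(34,255,255)); m[:,:395]=0; m[:,460:]=0;m[:180]=0;m[240:]=0
n,l,s,ce=cv2.connectedComponentsWithStats(m)
for i in range(1,n):
    if s[i,4]>6:
        print("yel",s[i],ce[i],onplane(KT,ce[i],.136),onplane(KT,ce[i],.01)); c=np.argwhere(l==i)[:,::-1].astype(np.float32)
        r=cv2.minAreaRect(c); print([onplane(KT,p,.02)[:2].round(4) for p in cv2.boxPoints(r)])
f=lambda x,y:(240+(x+.5)/3.6-.5,135+(y+.5)/3.6-.5)
a=onplane(KT,f(65,79),.096);b=onplane(KT,f(257,136),.096); print("pins",a,b,np.linalg.norm(a-b),2*np.hypot(35,76)); d=a-b
yaw=np.arctan2(d[1],d[0])-np.arctan2(76,35); print("cass",(a+b)/2,yaw)
for p in [(447,47),(503,62),(360,396),(420,412)]: print("trough top",onplane(KT,f(*p),.064))
m=cv2.inRange(hsv,(95,120,60),(125,255,255)); m[:,:330]=0; m[:,400:]=0
n,l,s,ce=cv2.connectedComponentsWithStats(m)
for i in range(1,n):
    if s[i,4]>100:
        c=np.argwhere(l==i)[:,::-1]; w=np.array([onplane(KT,p,.064)[:2] for p in c])
        v=cv2.fitLine(w.astype(np.float32),cv2.DIST_HUBER,0,1e-4,1e-4).ravel(); print("wall",v, np.arctan(v[1]/v[0]))
```

```text
yel [437 186   9   6  37] [441.         188.54054054] [ 0.52915271 -0.38997454  0.136     ] [ 0.5449209  -0.43115638  0.01      ]
[array([ 0.54  , -0.4139]), array([ 0.5542, -0.4177]), array([ 0.5483, -0.4421]), array([ 0.5341, -0.4383])]
yel [417 192  20  22 287] [426.19860627 202.48432056] [ 0.48901226 -0.34719581  0.136     ] [ 0.50010301 -0.38339277  0.01      ]
[array([ 0.4757, -0.348 ]), array([ 0.5368, -0.371 ]), array([ 0.5213, -0.4142]), array([ 0.4603, -0.391 ])]
pins [0.62471539 0.13878191 0.096     ] [ 0.57875742 -0.01956033  0.096     ] 0.16487692129211154 167.3439571660716
cass [0.6017364  0.05961079 0.096     ] 0.1490901136400582
trough top [ 0.66182017 -0.17961609  0.064     ]
trough top [ 0.64933058 -0.22712569  0.064     ]
trough top [ 0.36666517 -0.10669181  0.064     ]
trough top [ 0.35385853 -0.15653025  0.064     ]
wall [ 0.97119325 -0.23829316  0.50707406 -0.13997772] -0.240608
wall [ 0.972095  -0.2345875  0.4978629 -0.188323 ] -0.2367942
```

```bash
python3 -m jog '[[[1,0,0,0,-0.12],[1,0,0,0,-0.24],[1,0,0,0,-0.36],[1,0,0,0,-0.48],[1,0,0,0,-0.6]]]'; python3 -m jog '[[[1,0.02,0.01,0,-0.12],[1,0.04,0.02,0,-0.24],[1,0.06,0.03,0,-0.36],[1,0.08,0.04,0,-0.48],[1,0.10,0.05,0,-0.6]]]'
```

```text
time: 0.52
tool_pos: [0.2201, -0.4764, 0.2343]
tool_rot: [-3.141, -0.001, 1.039]
contact_force: [0.1, -0.2, -0.6]
opening: 0.0917
grip_force: 0.0
time: 0.93
tool_pos: [0.315, -0.4155, 0.2344]
tool_rot: [-3.141, -0.001, 1.638]
contact_force: [0.3, -0.1, -0.1]
opening: 0.0922
grip_force: 0.0
```

```bash
python3 -m jog '[[[1,0,0.03,0,-0.12],[1,0.003,0.06,0,-0.24],[1,0.005,0.09,0,-0.36],[1,0.006,0.12,0,-0.48],[1,0.007,0.15,0,-0.6]]]'; python3 -m jog '[[[1,-0.03,0.03,0,-0.12],[1,-0.035,0.055,0,-0.24],[1,-0.035,0.055,0,-0.36],[1,-0.035,0.055,0,-0.48],[1,-0.035,0.055,0,-0.56]]]'
python3 - <<'E'
from h import *
KT,im=shot("wrist","w1.png"); np.save("pics/w1.npy",im); print(robot.observe()["tool_pos"],robot.observe()["tool_rot"])
E
```

```text
time: 1.35
tool_pos: [0.465, -0.3994, 0.2343]
tool_rot: [-3.141, -0.001, 2.239]
contact_force: [0.3, -0.1, -0.0]
opening: 0.0916
grip_force: 0.0
time: 1.77
tool_pos: [0.529, -0.3932, 0.2336]
tool_rot: [3.141, -0.002, 2.8]
contact_force: [0.6, 0.2, 0.2]
opening: 0.0915
grip_force: 0.0
[ 0.52876583 -0.39342316  0.23379463] [ 3.14111507e+00 -1.41862716e-03  2.80258234e+00]
```

View pics/w1.png

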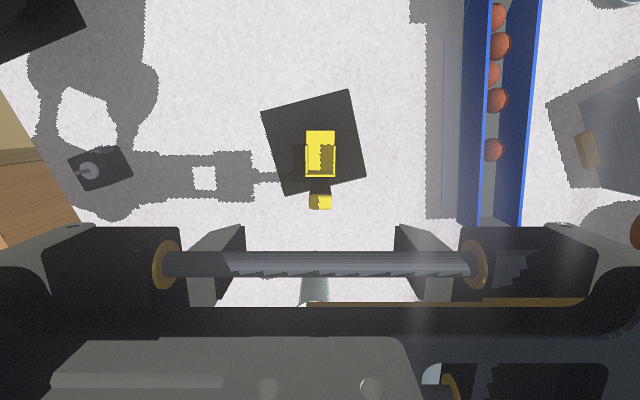

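Wrist view: the handle tip is at about (320,202) with the bowl above it at (320,152). The lip edge is at row 130. The scoop is almost square to the tool.

Run:
```python
from h import *
im=np.load("pics/w1.npy"); KT=cam("wrist")
hsv=cv2.cvtColor(im,cv2.COLOR_BGR2HSV)
m=cv2.inRange(hsv,(20,120,60),(36,255,255))
n,l,s,ce=cv2.connectedComponentsWithStats(m)
st=robot.observe(); R=rot(st["tool_rot"])
T=lambda P:(R.T@(P-st["tool_pos"])).round(4)
for i in range(1,n):
    if s[i,4]>30: print(s[i],ce[i])
for uv,z in [((309,207),.136),((332,207),.136),((309,201),.136),((332,201),.136),((306.5,130),.0065),((334.5,130),.0065),((304.5,176),.034),((335.5,176),.034),((304.5,176),.04),((335.5,176),.04)]: P=onplane(KT,uv,z); print(uv,P.round(4),T(P))
print("syr",[T(onplane(KT,(313,300),z)) for z in(0,.15)])
K2=cam("top"); print("syr top",onplane(K2,(459,144),.153),T(onplane(K2,(459,144),.153)), onplane(K2,(440,157),0))
for y in range(126,214,4): r=np.where(m[y]>0)[0]; print(y,r.min() if len(r) else 0,r.max() if len(r) else 0,end=' | ')
```

```text
[ 305  130   31   47 1379] [319.78462654 153.07976795]
[309 195  23  14 269] [320.95910781 201.3605948 ]
[512 298  46   9 278] [533.64748201 301.88489209]
[568 298  17   8  58] [574.81034483 300.46551724]
[453 389   7  11  34] [456.67647059 394.08823529]
(309, 207) [ 0.5306 -0.4061  0.136 ] [-0.006  -0.0114  0.0978]
(332, 207) [ 0.5377 -0.3857  0.136 ] [-0.006   0.0102  0.0978]
(309, 201) [ 0.525  -0.4041  0.136 ] [-0.0002 -0.0114  0.0978]
(332, 201) [ 0.5322 -0.3838  0.136 ] [-0.0002  0.0101  0.0978]
(306.5, 130) [ 0.4645 -0.3906  0.0065] [ 0.0612 -0.0188  0.2274]
(334.5, 130) [ 0.4769 -0.3555  0.0065] [0.0612 0.0184 0.2274]
(304.5, 176) [ 0.5175 -0.4114  0.034 ] [ 0.0043 -0.0208  0.1998]
(335.5, 176) [ 0.5308 -0.3738  0.034 ] [0.0043 0.0191 0.1998]
(304.5, 176) [ 0.5166 -0.4108  0.04  ] [ 0.0054 -0.0205  0.1938]
(335.5, 176) [ 0.5296 -0.3738  0.04  ] [0.0055 0.0187 0.1938]
syr [array([-0.2034, -0.0117,  0.2335]), array([-0.0966, -0.0078,  0.0837])]
syr top [ 0.65425705 -0.4378651   0.153     ] [-0.1332 -0.0002  0.0806] [ 0.64850145 -0.43319397  0.        ]
126 0 0 | 130 307 332 | 134 306 334 | 138 306 334 | 142 306 334 | 146 305 335 | 150 305 335 | 154 305 335 | 158 305 335 | 162 305 334 | 166 305 334 | 170 305 334 | 174 305 334 | 178 0 0 | 182 0 0 | 186 0 0 | 190 0 0 | 194 0 0 | 198 309 331 | 202 309 331 | 206 310 331 | 210 0 0 |
```

```bash
python3 -m jog '[[[1,-0.002,-0.0005,0.03,0],[1,-0.002,-0.0005,0.065,0],[1,-0.002,-0.0005,0.1,0],[1,-0.002,-0.0005,0.13,0],[1,-0.002,-0.0005,0.147,0]]]' 45; python3 -m jog '[[[1,0,0,0,0],[-1,0,0,0,0],[-1,0,0,0,0],[-1,0,0,0,0],[-1,0,0,0,0]]]' 45;  python3 -m jog '[[[-1,0,0,0,0],[-1,0,0,0,0],[-1,0,0,0,0]]]' 45; python3 -m jog '[[[-1,0,0,-0.01,0],[-1,0,0,-0.03,0],[-1,0,0,-0.06,0],[-1,0,0,-0.09,0],[-1,0,0,-0.12,0]]]'
python3 - <<'E'
from h import *
KT,im=shot("wrist","w2.png"); np.save("pics/w2.npy",im); 
m=cv2.inRange(cv2.cvtColor(im,cv2.COLOR_BGR2HSV),(20,120,60),(36,255,255))
for y in range(100,260,4): r=np.where(m[y,200:450]>0)[0]+200; print(y,(r.min(),r.max()) if len(r) else 0,end=' | ')
E
```

```text
time: 2.23
tool_pos: [0.5285, -0.3935, 0.0832]
tool_rot: [3.139, -0.006, 2.79]
contact_force: [0.2, 0.3, -0.4]
opening: 0.092
grip_force: 0.0
time: 2.65
tool_pos: [0.531, -0.3957, 0.0897]
tool_rot: [-3.14, 0.003, 2.792]
contact_force: [-0.2, -0.3, -0.8]
opening: 0.0698
grip_force: 0.0
time: 2.9
tool_pos: [0.5304, -0.3952, 0.0883]
tool_rot: [-3.141, 0.001, 2.793]
contact_force: [-0.1, -0.0, 0.9]
opening: 0.0496
grip_force: 0.0
time: 3.32
tool_pos: [0.5301, -0.3949, 0.2098]
tool_rot: [-3.141, 0.0, 2.793]
contact_force: [0.6, -0.2, -1.1]
opening: 0.0162
grip_force: 0.0
100 0 | 104 0 | 108 0 | 112 0 | 116 0 | 120 0 | 124 0 | 128 0 | 132 (np.int64(306), np.int64(336)) | 136 (np.int64(306), np.int64(336)) | 140 (np.int64(306), np.int64(336)) | 144 (np.int64(307), np.int64(335)) | 148 (np.int64(305), np.int64(337)) | 152 (np.int64(305), np.int64(337)) | 156 (np.int64(305), np.int64(337)) | 160 (np.int64(305), np.int64(337)) | 164 (np.int64(305), np.int64(337)) | 168 (np.int64(305), np.int64(337)) | 172 (np.int64(305), np.int64(336)) | 176 (np.int64(305), np.int64(336)) | 180 0 | 184 0 | 188 0 | 192 0 | 196 0 | 200 (np.int64(311), np.int64(332)) | 204 (np.int64(309), np.int64(334)) | 208 (np.int64(310), np.int64(334)) | 212 (np.int64(310), np.int64(333)) | 216 0 | 220 0 | 224 0 | 228 0 | 232 0 | 236 0 | 240 0 | 244 0 | 248 (np.int64(285), np.int64(285)) | 252 (np.int64(284), np.int64(286)) | 256 (np.int64(284), np.int64(287)) |
```

View pics/w2.png

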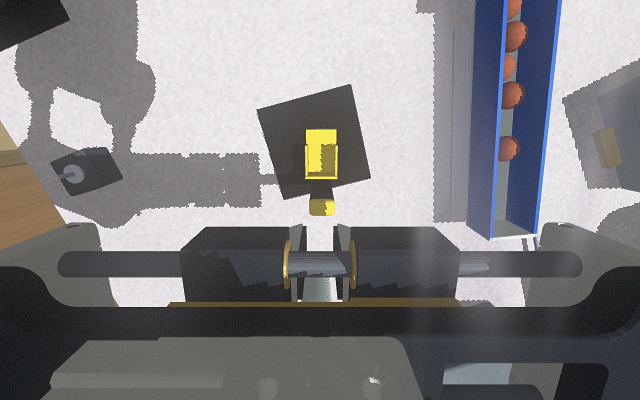

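The scoop still stands on its pad, tip at (321,207). The fingers close slowly and I lifted too early, so I'll reopen, realign and repeat.

```bash
python3 -m jog '[[[1,0,0,0,0],[1,0,0,0,0],[1,0,0,0,0],[1,0,0,0,0],[1,0,0,0,0]]]'
python3 - <<'E'
from h import *
im=np.load("pics/w2.npy"); KT=cam("wrist"); st=robot.observe(); R=rot(st["tool_rot"])
T=lambda P:(R.T@(P-st["tool_pos"])).round(4)
for uv,z in [((309.5,214),.136),((334,214),.136),((305.5,130),.0065),((337,130),.0065),((304.5,178),.04),((337,178),.04)]: P=onplane(KT,uv,z); print(uv,P.round(4),T(P))
print(st["opening"])
E
```

```text
time: 3.78
tool_pos: [0.5299, -0.3947, 0.2064]
tool_rot: [3.141, -0.002, 2.793]
contact_force: [-0.5, 0.5, -0.4]
opening: 0.0411
grip_force: 0.0
(309.5, 214) [ 0.5299 -0.4052  0.136 ] [-0.0038 -0.01    0.0704]
(334, 214) [ 0.537  -0.3858  0.136 ] [-0.0038  0.0107  0.0704]
(305.5, 130) [ 0.465  -0.3909  0.0065] [ 0.0618 -0.0188  0.2   ]
(337, 130) [ 0.4783 -0.3544  0.0065] [0.0619 0.02   0.2001]
(304.5, 178) [ 0.5154 -0.4095  0.04  ] [ 0.0082 -0.019   0.1664]
(337, 178) [ 0.5283 -0.3738  0.04  ] [0.0082 0.0189 0.1664]
0.04113319224807994
```

```bash
python3 -m jog '[[[1,0,0,0,0],[1,0,0,0.02,0],[1,0,0,0.05,0],[1,0,0,0.085,0],[1,0,0,0.11,0]]]' 45; python3 -m jog '[[[1,0,0,0.01,0],[-1,0,0,0.01,0],[-1,0,0,0.01,0],[-1,0,0,0.01,0],[-1,0,0,0.01,0]]]'; for i in 1 2; do python3 -m jog '[[[-1,0,0,0,0],[-1,0,0,0,0],[-1,0,0,0,0],[-1,0,0,0,0],[-1,0,0,0,0]]]'; done
```

```text
time: 4.2
tool_pos: [0.5294, -0.3942, 0.0948]
tool_rot: [3.141, -0.003, 2.793]
contact_force: [-1.4, -0.2, 0.8]
opening: 0.0742
grip_force: 0.0
time: 4.62
tool_pos: [0.5312, -0.3959, 0.09]
tool_rot: [-3.14, 0.004, 2.793]
contact_force: [-0.9, -0.1, -0.4]
opening: 0.0634
grip_force: 0.0
time: 5.03
tool_pos: [0.5303, -0.395, 0.0879]
tool_rot: [-3.141, 0.0, 2.793]
contact_force: [0.0, -0.4, -0.5]
opening: 0.0303
grip_force: 0.0
time: 5.45
tool_pos: [0.5302, -0.395, 0.0875]
tool_rot: [3.142, -0.0, 2.793]
contact_force: [0.4, 0.1, -0.9]
opening: 0.022
grip_force: 45.0
```

```bash
python3 -m jog '[[[-1,0,0,-0.01,0],[-1,0,0,-0.03,0],[-1,0,0,-0.05,0],[-1,0,0,-0.075,0],[-1,0,0,-0.1,0]]]'; python3 -m jog '[[[-1,0,0.02,0,0],[-1,0,0.05,0,-0.03],[-1,0,0.085,0,-0.06],[-1,0,0.12,0,-0.09],[-1,-0.01,0.15,0,-0.11]]]'; python3 -m jog '[[[-1,-0.02,0.03,0,0],[-1,-0.038,0.055,0,0],[-1,-0.038,0.068,0,0],[-1,-0.038,0.068,0,0],[-1,-0.038,0.068,0,0]]]'
python3 - <<'E'
from h import *
KT,im=shot("wrist","w3.png"); np.save("pics/w3.npy",im); print(robot.observe())
E
```

```text
time: 5.87
tool_pos: [0.5301, -0.3948, 0.1893]
tool_rot: [3.141, -0.0, 2.793]
contact_force: [1.1, -0.6, -1.7]
opening: 0.0216
grip_force: 45.0
time: 6.28
tool_pos: [0.5905, -0.2552, 0.1889]
tool_rot: [3.141, -0.0, 2.904]
contact_force: [0.4, -0.4, -2.0]
opening: 0.0217
grip_force: 45.0
time: 6.7
tool_pos: [0.6436, -0.2001, 0.188]
tool_rot: [-3.141, -0.0, 2.904]
contact_force: [-0.4, -0.7, -1.8]
opening: 0.0217
grip_force: 45.0
{'time': 6.75, 'qpos': array([-4.16179654e-01,  6.55654075e-01,  1.12904588e+00, -8.44100259e-04,
        1.35699665e+00, -1.74792738e+00]), 'qvel': array([-0.0244097 , -0.00183325,  0.00280695,  0.00209876, -0.00314503,
        0.00190924]), 'joint_efforts': array([ 1.51630729e+00, -5.98973644e+01, -2.57607275e+01,  7.36550870e-02,
        1.15365987e-01,  1.90271769e-02]), 'tool_pos': array([ 0.6432849 , -0.20108023,  0.18803791]), 'tool_rot': array([-3.14079903e+00, -2.47737454e-04,  2.90272309e+00]), 'contact_force': array([-0.42094332,  0.26957972, -1.00722458]), 'torque': array([ 0.06695306, -0.18170546,  0.05016637]), 'grip_force': 44.96577501296997, 'opening': 0.021646540533293828}
```

View pics/w3.png

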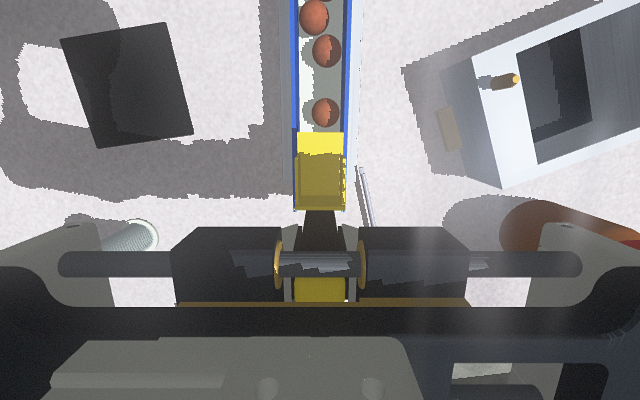

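The scoop hangs squarely above the trough's far end, lip at row 131. The nearest pellet is at (326,112), the others at (326,50) and (313,17). The walls run at columns 295 and 349.

Run:
```python
from h import *
im=np.load("pics/w3.npy"); KT=cam("wrist"); st=robot.observe(); R=rot(st["tool_rot"])
T=lambda P:(R.T@(P-st["tool_pos"])).round(4)
hsv=cv2.cvtColor(im,cv2.COLOR_BGR2HSV)
m=cv2.inRange(hsv,(100,120,60),(125,255,255))
for y in(40,70,100,125):
    r=np.where(m[y,250:400])[0]+250; g=np.split(r,np.where(np.diff(r)>3)[0]+1); print(y,[(a[0],a[-1],T(onplane(KT,(a[0]-.5,y),.064))[:2],T(onplane(KT,(a[-1]+.5,y),.064))[:2]) for a in g])
m=cv2.inRange(hsv,(2,90,40),(14,255,230)); m[:,:290]=0;m[:,350:]=0;m[128:]=0
n,l,s,ce=cv2.connectedComponentsWithStats(m)
for i in range(1,n):
    if s[i,4]>60: c=s[i,:2]+s[i,2:4]/2-.5; print("pel",s[i],T(onplane(KT,c,.029)), onplane(KT,c,.029))
print("lip",[T(onplane(KT,(u,131),st["tool_pos"][2]-.0835+.0025)) for u in(297,344)],"fardown")
```

```text
40 [(np.int64(290), np.int64(297), array([ 0.1419, -0.0284]), array([ 0.1419, -0.0212])), (np.int64(346), np.int64(350), array([0.1419, 0.0216]), array([0.1419, 0.0261]))]
70 [(np.int64(291), np.int64(298), array([ 0.1172, -0.0281]), array([ 0.1172, -0.0208])), (np.int64(345), np.int64(349), array([0.1173, 0.0213]), array([0.1173, 0.0259]))]
100 [(np.int64(291), np.int64(298), array([ 0.0912, -0.0288]), array([ 0.0913, -0.0213])), (np.int64(344), np.int64(348), array([0.0913, 0.021 ]), array([0.0913, 0.0257]))]
125 [(np.int64(292), np.int64(298), array([ 0.0685, -0.0285]), array([ 0.0685, -0.0217])), (np.int64(344), np.int64(347), array([0.0685, 0.0216]), array([0.0685, 0.0254]))]
pel [299   0  29  34 709] [ 0.1719 -0.008   0.1591] [ 0.47434353 -0.16831555  0.029     ]
pel [315  35  17  30 362] [0.1424 0.002  0.1591] [ 0.50534299 -0.16558374  0.029     ]
pel [314  99  17  28 331] [0.0812 0.0012 0.1591] [ 0.56455694 -0.18085323  0.029     ]
lip [array([ 0.0641, -0.0199,  0.081 ]), array([0.0641, 0.0184, 0.081 ])] fardown
```

```bash
python3 -m jog '[[[-1,-0.001,-0.0005,0.015,0],[-1,-0.001,-0.0005,0.03,0],[-1,-0.001,-0.0005,0.045,0],[-1,-0.001,-0.0005,0.05,0],[-1,-0.001,-0.0005,0.055,0]]]'; python3 -m jog '[[[-1,0,0,0.005,0],[-1,0,0,0.01,0],[-1,0,0,0.015,0],[-1,0,0,0.018,0],[-1,0,0,0.02,0]]]'
```

```text
time: 7.17
tool_pos: [0.6438, -0.2026, 0.1323]
tool_rot: [-3.141, -0.001, 2.901]
contact_force: [0.5, 1.0, -0.7]
opening: 0.0222
grip_force: 45.0
time: 7.58
tool_pos: [0.6447, -0.2011, 0.1124]
tool_rot: [-3.141, -0.0, 2.903]
contact_force: [-0.2, 0.1, -2.5]
opening: 0.0217
grip_force: 45.0
```

```bash
python3 -m jog '[[[-1,0,-0.0005,0.004,0],[-1,0,-0.0005,0.008,0],[-1,0,-0.0005,0.012,0],[-1,0,-0.0005,0.014,0],[-1,0,-0.0005,0.0145,0]]]'
python3 - <<'E'
from h import *
KT,im=shot("wrist","w4.png"); np.save("pics/w4.npy",im); print(robot.observe()["contact_force"],robot.observe()["tool_pos"])
E
```

```text
time: 8.0
tool_pos: [0.6444, -0.2015, 0.0975]
tool_rot: [3.142, -0.001, 2.903]
contact_force: [0.5, -0.1, -1.3]
opening: 0.0214
grip_force: 45.0
[ 0.62799028 -0.06054196 -1.30425709] [ 0.64453009 -0.20151657  0.09777084]
```

View pics/w4.png

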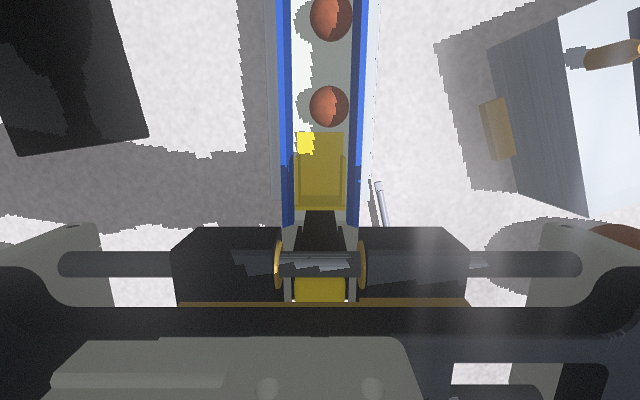

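The scoop sits on the trough floor at (320,165) with the pellet just ahead of the lip at (329,106). Next I push towards the ramp.

```bash
python3 -m jog '[[[-1,0.005,0,0.001,0],[-1,0.015,0,0.001,0],[-1,0.025,0,0.001,0],[-1,0.035,0,0.001,0],[-1,0.045,0,0.001,0]]]'; python3 -m jog '[[[-1,0.01,0,0,0],[-1,0.02,0,0,0],[-1,0.03,0,0,0],[-1,0.04,0,0,0],[-1,0.05,0,0,0]]]'; python3 -m jog '[[[-1,0.008,0,0,0],[-1,0.016,0,0,0],[-1,0.024,0,0,0],[-1,0.032,0,0,0],[-1,0.04,0,0,0]]]'
python3 - <<'E'
from h import *
KT,im=shot("wrist","w5.png"); np.save("pics/w5.npy",im); print(robot.observe()["contact_force"],robot.observe()["tool_pos"])
E
```

```text
time: 8.47
tool_pos: [0.6003, -0.1908, 0.0975]
tool_rot: [-3.141, 0.0, 2.903]
contact_force: [0.6, 0.7, -1.8]
opening: 0.022
grip_force: 45.0
time: 8.88
tool_pos: [0.5519, -0.1791, 0.0976]
tool_rot: [-3.141, 0.001, 2.903]
contact_force: [-0.2, -0.5, -1.3]
opening: 0.0218
grip_force: 45.0
time: 9.3
tool_pos: [0.5133, -0.1697, 0.0975]
tool_rot: [-3.141, 0.001, 2.903]
contact_force: [2.5, -0.7, -0.6]
opening: 0.0218
grip_force: 45.0
[-1.25403492  0.93992709 -1.46630967] [ 0.51158499 -0.16906378  0.09736872]
```

View pics/w5.png

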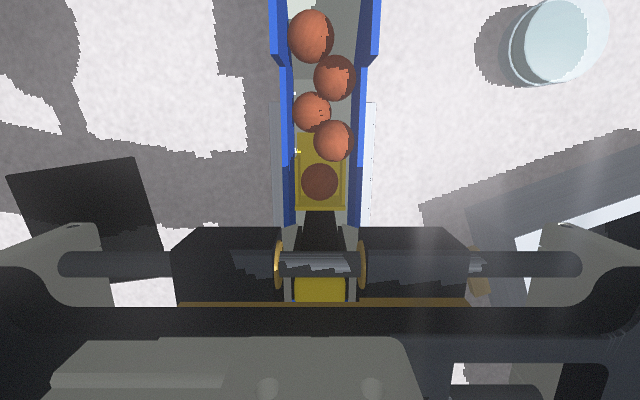

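Pellet 1 is fully in the bowl at (320,181), and pellet 2 is on the lip at (333,140) with the others lined up ahead. I'll push a little further.

```bash
python3 -m jog '[[[-1,0.003,0,0,0],[-1,0.006,0,0,0],[-1,0.009,0,0,0],[-1,0.01,0,0,0],[-1,0.01,0,0,0]]]'
python3 - <<'E'
from h import *
KT,im=shot("wrist","w6.png"); s=robot.observe(); T=lambda P:(rot(s["tool_rot"]).T@(P-s["tool_pos"])).round(4)
print(s["contact_force"],s["tool_pos"]); a=np.load("pics/w5.npy"); cv2.imwrite("pics/c6.png",np.hstack([a[0:230,240:400],im[0:230,240:400]]))
E
```

```text
time: 9.77
tool_pos: [0.5037, -0.1673, 0.0973]
tool_rot: [-3.141, -0.0, 2.903]
contact_force: [0.7, 0.1, 1.0]
opening: 0.0221
grip_force: 45.0
[1.09751641 0.66956331 1.88923931] [ 0.50368091 -0.16730246  0.0973228 ]
```

View pics/c6.png

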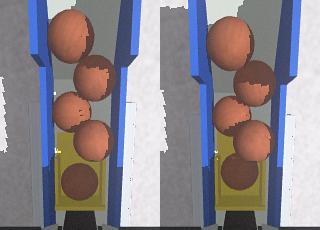

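```bash
cat >> h.py <<'E'
def pel(im,z=.0315,fn=None):
    """terracotta discs by Hough circles in the wrist view, tool coords"""
    KT=cam("wrist"); s=robot.observe(); R=rot(s["tool_rot"])
    b=im.astype(int); m=((b[:,:,2]>1.35*b[:,:,1])&(b[:,:,2]>1.5*b[:,:,0])&(b[:,:,1]>0.25*b[:,:,2])&(b[:,:,1]<1.8*b[:,:,0]+10)&(b[:,:,2]>45)).astype(np.uint8)*255
    m[:,:285]=0;m[:,365:]=0;m[215:]=0
    c=cv2.HoughCircles(cv2.GaussianBlur(m,(5,5),1),cv2.HOUGH_GRADIENT,1,16,param1=100,param2=9,minRadius=12,maxRadius=30)
    out=[]
    if c is not None:
        for u,v,r in c[0]:
            P=onplane(KT,(u,v),z); out.append((round(float(u)),round(float(v)),round(float(r)),*(R.T@(P-s["tool_pos"])).round(4)[:2]))
    return sorted(out,key=lambda t:-t[1])
E
python3 - <<'E'
from h import *
im=cv2.imread("pics/w6.png")
for p in pel(im): print(p)
KT=cam("wrist"); s=robot.observe(); T=lambda P:(rot(s["tool_rot"]).T@(P-s["tool_pos"])).round(4)
for uv,z in [((319,172),.0315),((335,140),.0315),((320,132),.0165),((298,150),.044),((342,150),.044),((320,210),.05)]: print(uv,T(onplane(KT,uv,z)))
E
```

```text
(320, 170, 18, np.float64(0.0349), np.float64(-0.0015))
(332, 140, 20, np.float64(0.0574), np.float64(0.0085))
(312, 114, 19, np.float64(0.0766), np.float64(-0.0076))
(332, 82, 23, np.float64(0.0989), np.float64(0.0079))
(340, 64, 17, np.float64(0.1116), np.float64(0.0135))
(312, 44, 26, np.float64(0.1246), np.float64(-0.0072))
(319, 172) [ 0.0329 -0.0019  0.0658]
(335, 140) [0.0578 0.0104 0.0658]
(320, 132) [ 0.0633 -0.0011  0.0808]
(298, 150) [ 0.0513 -0.0173  0.0533]
(342, 150) [0.0514 0.0149 0.0533]
(320, 210) [ 0.0073 -0.0011  0.0473]
```

```bash
python3 -m jog '[[[-1,-0.002,0.003,0,0],[-1,0.002,0.003,0,0],[-1,0.006,0.002,0,0],[-1,0.01,0.003,0,0],[-1,0.012,0.003,0,0]]]'; python3 -m jog '[[[-1,0,-0.002,0,0],[-1,0.003,0,0,0],[-1,0.004,-0.001,0,0],[-1,0.006,0,0,0],[-1,0.006,0,0,0]]]'
python3 - <<'E'
from h import *
KT,im=shot("wrist","w7.png"); s=robot.observe(); print(s["contact_force"],s["tool_pos"])
for p in pel(im): print(p)
E
```

```text
time: 10.23
tool_pos: [0.4927, -0.1612, 0.0974]
tool_rot: [3.141, 0.001, 2.903]
contact_force: [1.6, -0.0, -1.6]
opening: 0.0216
grip_force: 45.0
time: 10.65
tool_pos: [0.4868, -0.1601, 0.0973]
tool_rot: [-3.141, 0.0, 2.903]
contact_force: [2.4, -0.1, 3.7]
opening: 0.0217
grip_force: 45.0
[ 1.39115559 -0.90058112  4.7822072 ] [ 0.48683171 -0.16010925  0.09730319]
(320, 174, 17, np.float64(0.0309), np.float64(-0.0015))
(328, 144, 19, np.float64(0.0551), np.float64(0.0054))
(310, 122, 21, np.float64(0.0708), np.float64(-0.0091))
(354, 114, 14, np.float64(0.0766), np.float64(0.024))
(330, 94, 22, np.float64(0.0914), np.float64(0.0065))
(304, 54, 24, np.float64(0.1175), np.float64(-0.0123))
```

```bash
python3 -m jog '[[[-1,0.002,0.002,0,0],[-1,0.005,-0.002,0,0],[-1,0.007,0.002,0,0],[-1,0.009,-0.001,0,0],[-1,0.009,0,0,0]]]'
python3 - <<'E'
from h import *
KT,im=shot("wrist","w8.png"); s=robot.observe(); print(s["contact_force"],s["tool_pos"])
for p in pel(im): print(p)
cv2.imwrite("pics/c8.png",cv2.resize(im[0:230,240:400],None,fx=2,fy=2))
E
```

```text
time: 11.12
tool_pos: [0.4778, -0.1582, 0.0973]
tool_rot: [-3.141, -0.0, 2.903]
contact_force: [0.7, -4.4, 6.0]
opening: 0.0216
grip_force: 45.0
[ 0.49890282 -1.95275088  5.60414203] [ 0.47782956 -0.15821776  0.09730162]
(320, 180, 18, np.float64(0.0261), np.float64(-0.0015))
(326, 158, 21, np.float64(0.0436), np.float64(0.0032))
(310, 132, 20, np.float64(0.0634), np.float64(-0.0092))
(354, 122, 18, np.float64(0.0715), np.float64(0.0249))
(330, 106, 21, np.float64(0.0823), np.float64(0.0059))
(314, 68, 29, np.float64(0.1083), np.float64(-0.0059))
```

View pics/c8.png

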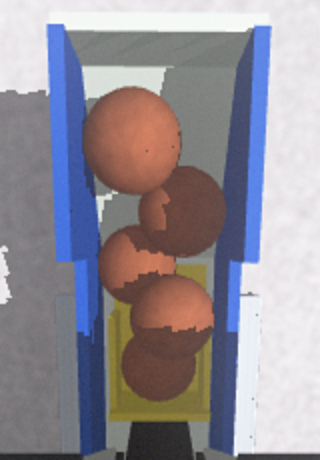

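Two pellets are in the bowl, at crop (158,370) and (172,315), with a third at the lip at (138,265). I'll retreat to shed the third.

```bash
python3 -m jog '[[[-1,-0.005,0,0,0],[-1,-0.01,0,0,0],[-1,-0.016,0,0,0],[-1,-0.023,0,0,0],[-1,-0.03,0,0,0]]]'; python3 -m jog '[[[-1,-0.004,0,0,0],[-1,-0.006,0,0,0],[-1,-0.006,0,0,0],[-1,-0.006,0,0,0]]]'
python3 - <<'E'
from h import *
KT,im=shot("wrist","w9.png"); s=robot.observe(); print(s["contact_force"],s["tool_pos"])
for p in pel(im): print(p)
cv2.imwrite("pics/c9.png",cv2.resize(im[0:230,240:400],None,fx=2,fy=2))
E
```

```text
time: 11.58
tool_pos: [0.5036, -0.1636, 0.0962]
tool_rot: [3.14, -0.01, 2.903]
contact_force: [-7.5, 2.0, 10.0]
opening: 0.0218
grip_force: 45.0
time: 11.92
tool_pos: [0.5099, -0.1652, 0.0962]
tool_rot: [3.14, -0.009, 2.903]
contact_force: [-6.6, 2.0, 8.6]
opening: 0.022
grip_force: 45.0
[-6.56206236  1.57617444  8.52686122] [ 0.50985255 -0.16514928  0.09622432]
(316, 176, 17, np.float64(0.0295), np.float64(-0.0039))
(328, 140, 22, np.float64(0.0574), np.float64(0.0046))
(306, 108, 20, np.float64(0.0815), np.float64(-0.0112))
(330, 72, 22, np.float64(0.1063), np.float64(0.0056))
(304, 42, 18, np.float64(0.1252), np.float64(-0.0129))
(304, 26, 21, np.float64(0.1352), np.float64(-0.012))
```

View pics/c9.png

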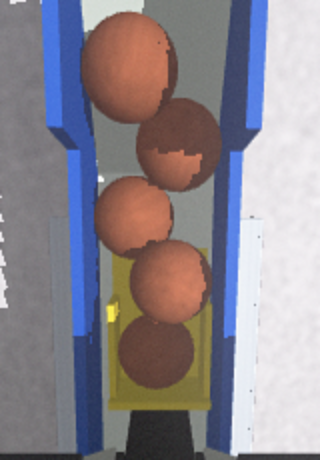

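```bash
python3 -m jog '[[[-1,0,0,-0.001,0],[-1,0.004,0.001,-0.0015,0],[-1,0.009,0,-0.0015,0],[-1,0.014,0.001,-0.0015,0],[-1,0.019,0.001,-0.0015,0]]]'; python3 -m jog '[[[-1,0.004,-0.001,0,0],[-1,0.008,0,0,0],[-1,0.009,0,0,0],[-1,0.009,0,0,0]]]'
python3 - <<'E'
from h import *
KT,im=shot("wrist","w10.png"); s=robot.observe(); print(s["contact_force"],s["tool_pos"])
for p in pel(im): print(p)
E
python3 -m jog '[[[-1,-0.001,0,0,0],[-1,-0.002,0,0,0],[-1,-0.004,0,0,0],[-1,-0.006,0,0,0],[-1,-0.008,0,0,0]]]';python3 -m jog '[[[-1,-0.002,0,0,0],[-1,-0.004,0,0,0],[-1,-0.006,0,0,0],[-1,-0.007,0,0,0],[-1,-0.008,0,0,0]]]'
python3 - <<'E'
from h import *
KT,im=shot("wrist","w11.png"); s=robot.observe(); print(s["contact_force"],s["tool_pos"])
for p in pel(im): print(p)
E
```

```text
time: 12.38
tool_pos: [0.4971, -0.1606, 0.099]
tool_rot: [3.14, 0.006, 2.901]
contact_force: [11.8, 3.4, -2.1]
opening: 0.022
grip_force: 45.0
time: 12.72
tool_pos: [0.4855, -0.1585, 0.0984]
tool_rot: [3.141, -0.001, 2.903]
contact_force: [0.1, 1.6, -0.8]
opening: 0.0221
grip_force: 45.0
[ 0.55014517  0.67015963 -1.49839262] [ 0.48567853 -0.15870194  0.0984339 ]
(318, 176, 17, np.float64(0.0299), np.float64(-0.0023))
(326, 146, 20, np.float64(0.0535), np.float64(0.0039))
(306, 120, 20, np.float64(0.073), np.float64(-0.0114))
(352, 106, 18, np.float64(0.0831), np.float64(0.0232))
(328, 88, 23, np.float64(0.095), np.float64(0.0043))
(300, 50, 27, np.float64(0.1204), np.float64(-0.0151))
time: 13.18
tool_pos: [0.4943, -0.161, 0.0986]
tool_rot: [-3.141, -0.0, 2.903]
contact_force: [-0.7, -0.2, -2.0]
opening: 0.0217
grip_force: 45.0
time: 13.6
tool_pos: [0.5019, -0.1627, 0.0987]
tool_rot: [-3.142, -0.0, 2.903]
contact_force: [0.0, -1.1, -2.7]
opening: 0.0216
grip_force: 45.0
[ 0.01940595 -0.21677797 -1.49971544] [ 0.50207675 -0.16278314  0.09872177]
(316, 176, 18, np.float64(0.0299), np.float64(-0.0039))
(328, 138, 21, np.float64(0.0596), np.float64(0.0046))
(306, 104, 19, np.float64(0.0838), np.float64(-0.0113))
(348, 94, 17, np.float64(0.0908), np.float64(0.02))
(328, 70, 20, np.float64(0.1072), np.float64(0.0042))
(302, 28, 21, np.float64(0.135), np.float64(-0.0135))
```

```bash
python3 -m jog '[[[-1,0,0,-0.002,0],[-1,0,0,-0.005,0],[-1,0,0,-0.01,0],[-1,0,0,-0.016,0],[-1,0,0,-0.024,0]]]'; python3 -m jog '[[[-1,0,0,-0.01,0],[-1,0,0,-0.02,0],[-1,0,0,-0.03,0],[-1,0,0,-0.04,0],[-1,0,0,-0.05,0]]]';python3 -m jog '[[[-1,0,0,-0.007,0],[-1,0,0,-0.012,0],[-1,0,0,-0.015,0],[-1,0,0,-0.017,0],[-1,0,0,-0.017,0]]]'
python3 - <<'E'
from h import *
KT,im=shot("wrist","w12.png"); s=robot.observe(); print(s["contact_force"],s["tool_pos"])
for p in pel(im,.0315+s["tool_pos"][2]-.0975): print(p)
cv2.imwrite("pics/c12.png",cv2.resize(im[0:230,240:400],None,fx=2,fy=2))
E
```

```text
time: 14.07
tool_pos: [0.5016, -0.1627, 0.1233]
tool_rot: [-3.141, -0.001, 2.903]
contact_force: [-0.3, 0.8, -1.5]
opening: 0.0215
grip_force: 45.0
time: 14.48
tool_pos: [0.5018, -0.1627, 0.174]
tool_rot: [-3.141, 0.0, 2.903]
contact_force: [-0.0, -1.2, -1.9]
opening: 0.0217
grip_force: 45.0
time: 14.9
tool_pos: [0.5018, -0.1627, 0.1898]
tool_rot: [-3.142, 0.0, 2.903]
contact_force: [-0.3, 0.1, -1.0]
opening: 0.0219
grip_force: 45.0
[ 0.44664885 -0.28336614 -2.73364826] [ 0.50170767 -0.16265201  0.189512  ]
(316, 176, 17, np.float64(0.0301), np.float64(-0.0047))
(298, 164, 23, np.float64(0.0388), np.float64(-0.0181))
(326, 138, 19, np.float64(0.0597), np.float64(0.0038))
(310, 110, 13, np.float64(0.0794), np.float64(-0.009))
```

View pics/c12.png

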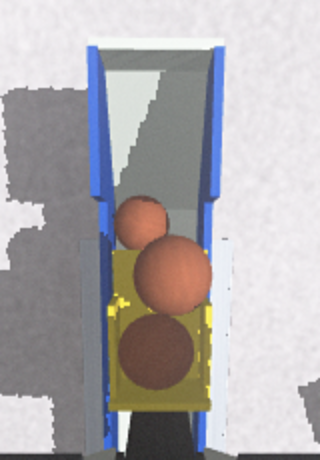

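Both pellets ride in the lifted bowl, at crop (158,352) and (172,275), and one below is seen in the trough. Next is a gentle transport to the run-up point by the cassette.

```bash
python3 -m jog '[[[-1,-0.002,0.002,0,0],[-1,-0.006,0.005,0,0],[-1,-0.012,0.009,0,0],[-1,-0.02,0.014,0,0],[-1,-0.03,0.02,0,0]]]'; python3 -m jog '[[[-1,-0.012,0.008,0,0],[-1,-0.024,0.016,0,0],[-1,-0.036,0.024,0,0],[-1,-0.048,0.032,0,0],[-1,-0.06,0.04,0,0]]]'; python3 -m jog '[[[-1,-0.01,0.007,0,0],[-1,-0.018,0.013,0,0],[-1,-0.022,0.017,0,0],[-1,-0.024,0.019,0,0],[-1,-0.025,0.02,0,0]]]'
python3 -m jog '[[[-1,0,0,0,0.02],[-1,0,0,0,0.05],[-1,0,0,0,0.1],[-1,0,0,0,0.16],[-1,0,0,0,0.22]]]';python3 -m jog '[[[-1,0,0,0,0.06],[-1,0,0,0,0.12],[-1,0,0,0,0.18],[-1,0,0,0,0.24],[-1,0,0,0,0.3]]]';python3 -m jog '[[[-1,0,0,0,0.06],[-1,0,0,0,0.12],[-1,0,0,0,0.18],[-1,0,0,0,0.24],[-1,0,0,0,0.3]]]';python3 -m jog '[[[-1,0,0,0,0.06],[-1,0,0,0,0.12],[-1,0,0,0,0.18],[-1,0,0,0,0.23],[-1,0,0,0,0.27]]]';python3 -m jog '[[[-1,0,0,0,0.03],[-1,0,0,0,0.05],[-1,0,0,0,0.07],[-1,0,0,0,0.085],[-1,0,0,0,0.093]]]'
python3 - <<'E'
from h import *
KT,im=shot("wrist","w13.png"); s=robot.observe(); print(s["contact_force"],s["tool_pos"],s["tool_rot"],s["qpos"])
for p in pel(im,.0315+s["tool_pos"][2]-.0975): print(p)
E
```

```text
time: 15.37
tool_pos: [0.5365, -0.15, 0.1896]
tool_rot: [-3.142, -0.0, 2.903]
contact_force: [0.8, 1.4, -2.0]
opening: 0.0219
grip_force: 45.0
time: 15.78
tool_pos: [0.6049, -0.1249, 0.1893]
tool_rot: [3.142, -0.0, 2.903]
contact_force: [0.0, -0.3, -1.6]
opening: 0.0216
grip_force: 45.0
time: 16.2
tool_pos: [0.6328, -0.1117, 0.1893]
tool_rot: [-3.142, -0.001, 2.903]
contact_force: [-0.1, 0.4, -1.7]
opening: 0.0219
grip_force: 45.0
time: 16.62
tool_pos: [0.6321, -0.1125, 0.1899]
tool_rot: [-3.141, 0.0, 2.678]
contact_force: [-0.0, -0.3, -1.7]
opening: 0.0218
grip_force: 45.0
time: 17.03
tool_pos: [0.632, -0.1126, 0.1899]
tool_rot: [-3.141, 0.0, 2.378]
contact_force: [-1.1, 0.4, -1.1]
opening: 0.0215
grip_force: 45.0
time: 17.45
tool_pos: [0.632, -0.1125, 0.19]
tool_rot: [-3.141, 0.0, 2.078]
contact_force: [-0.3, -1.2, -2.5]
opening: 0.0221
grip_force: 45.0
time: 17.87
tool_pos: [0.632, -0.1126, 0.1899]
tool_rot: [-3.141, 0.0, 1.809]
contact_force: [-0.5, 0.4, -2.3]
opening: 0.0218
grip_force: 45.0
time: 18.28
tool_pos: [0.6324, -0.1123, 0.1898]
tool_rot: [3.142, 0.0, 1.718]
contact_force: [0.5, -0.2, -1.8]
opening: 0.0212
grip_force: 45.0
[-0.18506842 -0.33138255 -1.38758706] [ 0.63241162 -0.11226582  0.1897631 ] [3.14158566e+00 1.40529798e-04 1.71853103e+00] [-2.94859611e-01  5.93127998e-01  1.23842972e+00 -1.28336021e-04
  1.30996843e+00 -4.42561221e-01]
(318, 174, 19, np.float64(0.0291), np.float64(-0.0019))
(326, 136, 19, np.float64(0.0586), np.float64(0.0042))
```

Run:
```python
from h import *
KT=cam("wrist"); im=cv2.imread("pics/w13.png"); hsv=cv2.cvtColor(im,cv2.COLOR_BGR2HSV)
c=np.array([.6017,.0596]); ex=np.array([.989,.1485]); ey=np.array([-.1485,.989])
P=lambda x,y,z:np.r_[c+ex*x+ey*y,z]
for n,x,y in(("a",.035,.076),("b",-.035,-.076)):
    print(n,proj(KT,P(x,y,.096)),proj(KT,P(x,y,.07)))
m=cv2.inRange(hsv,(14,80,60),(30,255,255))
k,l,s,ce=cv2.connectedComponentsWithStats(m)
for i in range(1,k):
    if s[i,4]>25: print(s[i],ce[i])
print("chamber",[proj(KT,P(x,y,.07)).round(0) for x in(-.053,.053) for y in(-.055,.055)])
cc=[proj(KT,P(0,y,.07)) for y in(-.055,)]; g=cv2.cvtColor(im,cv2.COLOR_BGR2GRAY)
for x in(-.02,.0,.02):
    ys=np.arange(-.092,.095,.004); print(x,[int(g[tuple(np.clip(proj(KT,P(x,y,.07))[::-1].round().astype(int),0,[399,639]))]) for y in ys])
y=.02; xs=np.arange(-.065,.066,.004); print([int(g[tuple(np.clip(proj(KT,P(x,y,.07))[::-1].round().astype(int),0,[399,639]))]) for x in xs])
```

```text
a [ 364.97701579 -152.93487244] [ 359.604702   -120.51083823]
b [272.45545125  85.47277036] [277.09573942  89.19972672]
[268  81  16  12 113] [274.7699115   86.05309735]
[ 294  124   52   82 1926] [316.71235722 173.9184839 ]
[274 240   9  49 283] [277.20848057 264.54416961]
[357 240   9  49 275] [361.74545455 264.48      ]
[ 177  277  289   30 3093] [331.18946007 297.2447462 ]
chamber [array([256.,  64.]), array([248., -87.]), array([374.,  64.]), array([381., -87.])]
-0.02 [196, 196, 196, 197, 199, 199, 194, 200, 198, 88, 63, 63, 61, 61, 57, 59, 58, 57, 55, 55, 54, 53, 56, 56, 56, 56, 56, 56, 56, 51, 51, 51, 51, 51, 51, 51, 56, 56, 56, 56, 56, 56, 56, 55, 55, 55, 55]
0.0 [200, 200, 202, 201, 205, 204, 205, 203, 203, 94, 60, 60, 59, 65, 60, 57, 56, 53, 59, 57, 55, 56, 55, 55, 55, 55, 55, 55, 55, 55, 55, 55, 55, 55, 55, 55, 55, 55, 55, 55, 55, 55, 55, 55, 55, 55, 55]
0.02 [204, 202, 206, 204, 205, 206, 206, 205, 207, 96, 68, 64, 64, 64, 62, 62, 69, 66, 59, 63, 58, 61, 65, 58, 58, 58, 58, 58, 58, 58, 58, 58, 58, 58, 58, 61, 61, 61, 61, 61, 61, 61, 61, 61, 61, 66, 66]
[94, 198, 192, 196, 112, 111, 141, 63, 56, 58, 57, 56, 52, 53, 55, 53, 55, 55, 52, 62, 60, 65, 62, 62, 40, 49, 48, 91, 87, 87, 216, 216, 219]
```

```bash
python3 -m jog '[[[-1,0,0,0.003,0],[-1,0,0,0.009,0],[-1,0,0,0.016,0],[-1,0,0,0.022,0],[-1,0,0,0.025,0]]]' 60; python3 -m jog '[[[-1,0.01,0,0,0],[-1,0.045,0,0,0],[-1,0.085,0,0,0],[-1,0.125,0,0,0],[-1,0.085,0,0,0]]]'; python3 -m jog '[[[-1,-0.04,0,0,0],[-1,-0.08,0,0,0],[-1,-0.09,0,0,0],[-1,-0.09,0,0,0]]]'
python3 - <<'E'
from h import *
KT,im=shot("wrist","w14.png"); s=robot.observe(); print(s["contact_force"],s["tool_pos"],s["tool_rot"])
for p in pel(im,.0315+s["tool_pos"][2]-.0975): print(p)
KT,it=shot("top","t14.png")
cv2.imwrite("pics/c14.png",np.vstack([cv2.resize(it[130:240,240:450],(640,335)),im[:220]]))
E
```

```text
time: 18.75
tool_pos: [0.6318, -0.112, 0.163]
tool_rot: [-3.139, -0.001, 1.72]
contact_force: [0.3, -0.8, -1.8]
opening: 0.0217
grip_force: 60.0
time: 19.17
tool_pos: [0.6181, -0.0057, 0.1651]
tool_rot: [-3.141, -0.009, 1.744]
contact_force: [0.4, 3.8, -1.4]
opening: 0.0213
grip_force: 60.0
time: 19.5
tool_pos: [0.6335, -0.1197, 0.1647]
tool_rot: [3.141, 0.001, 1.716]
contact_force: [-0.0, 0.4, -1.5]
opening: 0.0219
grip_force: 60.0
[ 0.31803693  1.24492183 -1.66734762] [ 0.63318927 -0.11781877  0.16463281] [ 3.14146880e+00 -2.96694441e-04  1.71747789e+00]
```

View pics/c14.png

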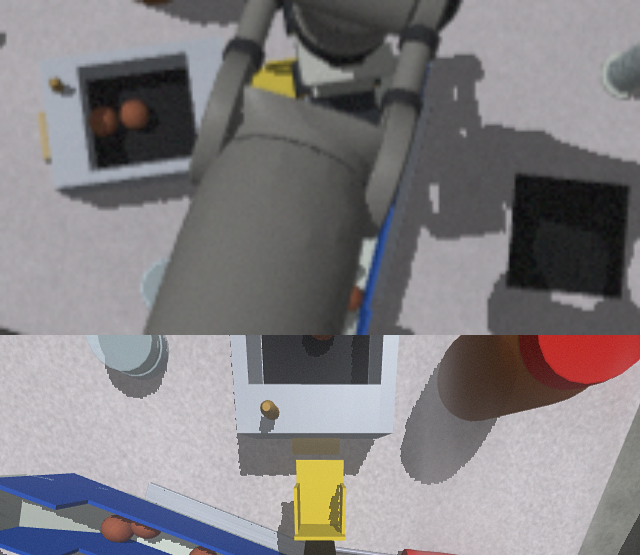

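Both pellets are in the chamber, at (104,120) and (133,113) in the upper picture, and the scoop is empty. Going back for the other three, which lie at the ramp.

```bash
python3 -m jog '[[[-1,0,0,-0.015,-0.12],[-1,0,0,-0.03,-0.24],[-1,0,0,-0.03,-0.36],[-1,0,0,-0.03,-0.48],[-1,0,0,-0.03,-0.6]]]' 50;python3 -m jog '[[[-1,0,0,0,-0.12],[-1,0,0,0,-0.24],[-1,0,0,0,-0.36],[-1,0,0,0,-0.48],[-1,0,0,0,-0.586]]]';python3 -m jog '[[[-1,0.01,-0.02,0,0],[-1,0.02,-0.04,0,0],[-1,0.03,-0.06,0,0],[-1,0.04,-0.075,0,0],[-1,0.043,-0.0795,0,0]]]';python3 -m jog '[[[-1,0,0,0,0],[-1,0,0,0,0]]]'
python3 - <<'E'
from h import *
KT,im=shot("wrist","w15.png"); s=robot.observe(); print(s["tool_pos"],s["tool_rot"])
for p in pel(im,.029): print(p)
hsv=cv2.cvtColor(im,cv2.COLOR_BGR2HSV); m=cv2.inRange(hsv,(100,120,60),(125,255,255)); R=rot(s["tool_rot"])
for y in(80,100,120):
    r=np.where(m[y,240:400])[0]+240; g=np.split(r,np.where(np.diff(r)>3)[0]+1); print(y,[(a[0],a[-1],(R.T@(onplane(KT,(a[0]-.5,y),.064)-s["tool_pos"]))[1].round(4),(R.T@(onplane(KT,(a[-1]+.5,y),.064)-s["tool_pos"]))[1].round(4)) for a in g])
y=cv2.inRange(hsv,(20,120,30),(36,255,255)); r=np.where(y[100:225,300:340].sum(1)>255*8)[0]+100; print("yellow rows",r.min(),r.max())
E
```

```text
time: 20.02
tool_pos: [0.6332, -0.1151, 0.1953]
tool_rot: [3.141, 0.0, 2.327]
contact_force: [0.2, -0.1, -1.7]
opening: 0.0223
grip_force: 50.0
time: 20.43
tool_pos: [0.6331, -0.115, 0.1949]
tool_rot: [3.141, -0.0, 2.913]
contact_force: [0.3, -0.1, -1.2]
opening: 0.0215
grip_force: 50.0
time: 20.85
tool_pos: [0.5713, -0.1843, 0.195]
tool_rot: [-3.141, -0.001, 2.905]
contact_force: [-0.1, 0.3, -1.1]
opening: 0.0217
grip_force: 50.0
time: 21.02
tool_pos: [0.5733, -0.1831, 0.1951]
tool_rot: [3.141, 0.001, 2.906]
contact_force: [0.5, 0.2, -1.2]
opening: 0.0219
grip_force: 50.0
[ 0.57354612 -0.18302298  0.1949423 ] [3.14106830e+00 6.64999363e-04 2.90687510e+00]
(312, 130, 14, np.float64(0.0623), np.float64(-0.0093))
(334, 66, 16, np.float64(0.1278), np.float64(0.0132))
(312, 34, 13, np.float64(0.1588), np.float64(-0.0087))
80 [(np.int64(293), np.int64(299), np.float64(-0.0272), np.float64(-0.0206)), (np.int64(345), np.int64(348), np.float64(0.022), np.float64(0.0258))]
100 [(np.int64(293), np.int64(299), np.float64(-0.0277), np.float64(-0.0209)), (np.int64(345), np.int64(348), np.float64(0.0225), np.float64(0.0263))]
120 [(np.int64(293), np.int64(299), np.float64(-0.0282), np.float64(-0.0213)), (np.int64(344), np.int64(347), np.float64(0.0219), np.float64(0.0259))]
yellow rows 125 204
```

```bash
python3 -m jog '[[[-1,-0.02,-0.0005,0,0.003],[-1,-0.04,-0.0005,0,0.003],[-1,-0.06,-0.0005,0,0.003],[-1,-0.06,-0.0005,0,0.003],[-1,-0.06,-0.0005,0,0.003]]]'
python3 - <<'E'
from h import *
KT,im=shot("wrist","w16.png"); s=robot.observe(); print(s["tool_pos"],s["tool_rot"],s["tool_pos"][:2]@[.9716,-.2364],s["tool_pos"][:2]@[.2364,.9716])
for p in pel(im,.029): print(p)
E
```

```text
time: 21.48
tool_pos: [0.6319, -0.1976, 0.1938]
tool_rot: [3.141, -0.001, 2.904]
contact_force: [-0.1, 0.4, -2.3]
opening: 0.022
grip_force: 50.0
[ 0.63118144 -0.1976392   0.19396681] [ 3.14121564e+00 -1.33711797e-03  2.90418258e+00] 0.6599777965661969 -0.04281495868495391
(314, 72, 15, np.float64(0.1228), np.float64(-0.0079))
```

```bash
python3 -m jog '[[[-1,0,-0.0007,0.02,0],[-1,0,-0.0007,0.045,0],[-1,0,-0.0007,0.07,0],[-1,0,-0.0007,0.085,0],[-1,0,-0.0007,0.092,0]]]'; python3 -m jog '[[[-1,0,0,0.003,0],[-1,0.005,0,0.005,0],[-1,0.012,0,0.006,0],[-1,0.022,0,0.006,0],[-1,0.032,0,0.006,0]]]';  python3 -m jog '[[[-1,0.01,0,0,0],[-1,0.02,0,0,0],[-1,0.03,0,0,0],[-1,0.04,0,0,0],[-1,0.05,0,0,0]]]'; python3 -m jog '[[[-1,0.008,0,0,0],[-1,0.016,0,0,0],[-1,0.024,0,0,0],[-1,0.028,0,0,0],[-1,0.028,0,0,0]]]'
cat > look.py <<'E'
from h import *
import sys
KT,im=shot("wrist",sys.argv[1]+".png"); s=robot.observe(); print(s["contact_force"].round(1),s["tool_pos"].round(4),"u,n",s["tool_pos"][:2]@[.9716,-.2364],s["tool_pos"][:2]@[.2364,.9716])
z=.0315 if len(sys.argv)<3 else .0315+s["tool_pos"][2]-.0975
for p in pel(im,z): print(*p)
y=cv2.inRange(cv2.cvtColor(im,cv2.COLOR_BGR2HSV),(20,120,30),(36,255,255)); r=np.where(y[100:225,295:345].sum(1)>255*6)[0]+100; print("yellow rows",r.min(),r.max())
E
python3 look.py w17
```

```text
time: 21.95
tool_pos: [0.629, -0.1983, 0.1001]
tool_rot: [3.141, -0.005, 2.903]
contact_force: [-0.3, -0.5, -1.9]
opening: 0.0218
grip_force: 50.0
time: 22.37
tool_pos: [0.5994, -0.1919, 0.098]
tool_rot: [-3.141, 0.002, 2.903]
contact_force: [-0.5, 0.3, -1.2]
opening: 0.0216
grip_force: 50.0
time: 22.78
tool_pos: [0.5508, -0.1801, 0.0982]
tool_rot: [-3.141, 0.002, 2.903]
contact_force: [0.3, -0.6, -0.7]
opening: 0.0218
grip_force: 50.0
time: 23.2
tool_pos: [0.5231, -0.1734, 0.097]
tool_rot: [-3.141, -0.001, 2.903]
contact_force: [-0.8, -0.1, -1.3]
opening: 0.0217
grip_force: 50.0
[ 0.  -0.5 -2.5] [ 0.5237 -0.1736  0.097 ] u,n 0.549916024675319 -0.0448804367286524
314 138 18 0.0597 -0.0061
336 102 21 0.0851 0.0103
312 68 20 0.1089 -0.0066
yellow rows 125 205
```

```bash
python3 -m jog '[[[-1,0.004,-0.001,0.001,0],[-1,0.01,0,0.002,0],[-1,0.016,0.001,0.002,0],[-1,0.022,0,0.002,0],[-1,0.024,0,0.002,0]]]'; python3 look.py w18
```

```text
time: 23.67
tool_pos: [0.5058, -0.17, 0.0973]
tool_rot: [-3.139, 0.014, 2.902]
contact_force: [12.1, -2.0, 3.8]
opening: 0.0213
grip_force: 50.0
[ 9.3 -1.6  2.8] [ 0.5054 -0.1699  0.0972] u,n 0.531230939883633 -0.0455961482047863
316 156 18 0.0452 -0.0039
336 120 19 0.0722 0.0112
314 86 20 0.0967 -0.0052
yellow rows 131 209
```

```bash
python3 -m jog '[[[-1,0.004,0.001,0,0],[-1,0.008,-0.001,0,0],[-1,0.012,0.001,0,0],[-1,0.014,0,0,0],[-1,0.014,0,0,0]]]'; python3 look.py w19
```

```text
time: 24.13
tool_pos: [0.4975, -0.1682, 0.1005]
tool_rot: [-3.139, 0.028, 2.901]
contact_force: [20.1, -1.2, 14.0]
opening: 0.022
grip_force: 50.0
[20.8 -0.5 14.8] [ 0.4975 -0.1682  0.1005] u,n 0.523137126189759 -0.04578908693486858
316 166 18 0.0378 -0.0039
334 132 16 0.0641 0.0092
316 98 22 0.0886 -0.0038
yellow rows 139 215
```

```bash
python3 -m jog '[[[-1,-0.002,0,-0.001,0],[-1,-0.004,0,-0.002,0],[-1,-0.006,0.001,-0.003,0],[-1,-0.008,0.001,-0.003,0],[-1,-0.01,0.001,-0.003,0]]]'; python3 look.py w20
```

```text
time: 24.6
tool_pos: [0.4997, -0.1682, 0.0993]
tool_rot: [-3.138, 0.007, 2.904]
contact_force: [1.9, -5.6, 4.6]
opening: 0.0221
grip_force: 50.0
[ 2.8 -5.2  7.3] [ 0.4997 -0.1682  0.0993] u,n 0.5252459937129521 -0.04530808826111607
316 164 19 0.0394 -0.0039
336 130 19 0.0648 0.0107
316 96 22 0.0894 -0.0045
yellow rows 139 214
```

```bash
python3 -m jog '[[[-1,-0.004,0,-0.0005,0],[-1,-0.009,0,-0.001,0],[-1,-0.014,0,-0.001,0],[-1,-0.019,0,-0.001,0],[-1,-0.024,0,-0.001,0]]]'; python3 look.py w21
```

```text
time: 25.07
tool_pos: [0.5191, -0.1708, 0.0983]
tool_rot: [3.141, -0.005, 2.903]
contact_force: [-5.8, 2.1, 6.8]
opening: 0.0216
grip_force: 50.0
[-3.3  0.5  5.4] [ 0.5201 -0.1711  0.0984] u,n 0.5457453307699989 -0.04325542738256416
322 154 19 0.0466 0.0
336 106 22 0.0831 0.0104
318 104 25 0.0845 -0.0023
310 68 20 0.1086 -0.0081
yellow rows 138 214
```

```bash
python3 -m jog '[[[-1,0.004,0,-0.001,0],[-1,0.011,0,-0.0015,0],[-1,0.019,0,-0.0015,0],[-1,0.027,0.001,-0.0015,0],[-1,0.031,0,-0.0015,0]]]'; python3 look.py w22;  python3 -m jog '[[[-1,0.004,0.001,0,0],[-1,0.008,-0.001,0,0],[-1,0.012,0.001,0,0],[-1,0.013,0,0,0],[-1,0.013,0,0,0]]]'; python3 look.py w23
```

```text
time: 25.53
tool_pos: [0.4893, -0.1638, 0.1001]
tool_rot: [-3.142, 0.0, 2.903]
contact_force: [2.4, -0.0, -2.4]
opening: 0.0218
grip_force: 50.0
[-0.6  0.2 -2. ] [ 0.489  -0.1639  0.1002] u,n 0.5138565704383059 -0.04364570520083594
318 180 18 0.0255 -0.0031
332 144 18 0.0549 0.0078
310 112 20 0.0788 -0.0084
yellow rows 139 214
time: 26.0
tool_pos: [0.4767, -0.1609, 0.1]
tool_rot: [3.141, -0.002, 2.903]
contact_force: [0.1, -0.1, -1.4]
opening: 0.0216
grip_force: 50.0
[-0.1 -1.4 -1.4] [ 0.477 -0.161  0.1  ] u,n 0.501555806862278 -0.04367469606419311
320 174 17 0.0304 -0.0015
334 148 21 0.0511 0.0094
310 114 20 0.0774 -0.0084
yellow rows 139 214
```

```bash
python3 -m jog '[[[-1,0.004,0.002,0,0],[-1,0.008,-0.001,0,0],[-1,0.011,0.002,0,0],[-1,0.012,-0.001,0,0],[-1,0.012,0,0,0]]]'; python3 look.py w24;  python3 -m jog '[[[-1,-0.001,0,0,0],[-1,-0.003,0,0,0],[-1,-0.005,0,0,0],[-1,-0.008,0,0,0],[-1,-0.011,0,0,0]]]';  python3 -m jog '[[[-1,-0.004,0,0,0],[-1,-0.008,0,0,0],[-1,-0.012,0,0,0],[-1,-0.016,0,0,0],[-1,-0.02,0,0,0]]]'; python3 look.py w25
```

```text
time: 26.47
tool_pos: [0.4667, -0.159, 0.1009]
tool_rot: [-3.141, 0.003, 2.903]
contact_force: [1.4, -3.2, 1.0]
opening: 0.0215
grip_force: 50.0
[ 2.1 -2.3  2.7] [ 0.4667 -0.1591  0.1009] u,n 0.4910729567464145 -0.044225083533275325
320 170 21 0.0335 -0.0015
334 156 21 0.0448 0.0096
314 120 22 0.073 -0.0061
yellow rows 140 214
time: 26.93
tool_pos: [0.4764, -0.1607, 0.0997]
tool_rot: [3.141, -0.002, 2.903]
contact_force: [-0.1, 0.8, -1.0]
opening: 0.0218
grip_force: 50.0
time: 27.35
tool_pos: [0.4965, -0.1658, 0.1002]
tool_rot: [-3.141, -0.0, 2.903]
contact_force: [0.7, -0.1, -1.5]
opening: 0.0217
grip_force: 50.0
[ 0.7 -0.8 -1.3] [ 0.4972 -0.1661  0.1002] u,n 0.5223538974050772 -0.04382516253077395
320 186 18 0.0213 -0.0015
324 150 17 0.0495 0.0024
312 110 19 0.0803 -0.0076
yellow rows 139 214
```

```bash
python3 -m jog '[[[-1,-0.002,0,-0.0005,0],[-1,-0.006,0,-0.001,0],[-1,-0.012,0,-0.001,0],[-1,-0.02,0,-0.001,0],[-1,-0.03,0,-0.001,0]]]'; python3 -m jog '[[[-1,-0.01,0,0,0],[-1,-0.02,0,0,0],[-1,-0.03,0,0,0],[-1,-0.04,0,0,0],[-1,-0.05,0,0,0]]]';  python3 -m jog '[[[-1,-0.01,0,0,0],[-1,-0.02,0,0,0],[-1,-0.03,0,0,0],[-1,-0.038,0,0,0],[-1,-0.045,0,0,0]]]';  python3 -m jog '[[[-1,-0.006,0,0,0],[-1,-0.01,0,0,0],[-1,-0.013,0,0,0],[-1,-0.015,0,0,0],[-1,-0.017,0,0,0]]]'; python3 look.py w26
```

```text
time: 27.82
tool_pos: [0.5258, -0.173, 0.1013]
tool_rot: [-3.142, 0.0, 2.903]
contact_force: [0.1, -0.3, -1.1]
opening: 0.022
grip_force: 50.0
time: 28.23
tool_pos: [0.5749, -0.1849, 0.1012]
tool_rot: [-3.141, 0.0, 2.903]
contact_force: [0.0, -0.1, -1.6]
opening: 0.0221
grip_force: 50.0
time: 28.65
tool_pos: [0.6186, -0.1955, 0.101]
tool_rot: [-3.142, 0.0, 2.903]
contact_force: [0.5, -0.5, -2.2]
opening: 0.0218
grip_force: 50.0
time: 29.07
tool_pos: [0.6341, -0.1993, 0.1012]
tool_rot: [-3.142, -0.0, 2.903]
contact_force: [0.6, 0.2, -1.3]
opening: 0.0217
grip_force: 50.0
[-0.2 -0.8 -0.8] [ 0.6344 -0.1994  0.1013] u,n 0.6634887265930521 -0.043770716362662415
yellow rows 138 214
```

Run:
```python
from h import *
im=cv2.imread("pics/w26.png").astype(int); a=cv2.imread("pics/w25.png").astype(int)
for n,i in(("25",a),("26",im)):
    print(n)
    for v in range(20,212,12): print(v,[tuple(i[v-1:v+2,u-1:u+2].mean((0,1)).astype(int)) for u in(306,314,322,330,338)])
```

```text
25
20 [(np.int64(217), np.int64(222), np.int64(216)), (np.int64(217), np.int64(222), np.int64(216)), (np.int64(165), np.int64(170), np.int64(164)), (np.int64(126), np.int64(128), np.int64(124)), (np.int64(126), np.int64(128), np.int64(124))]
32 [(np.int64(218), np.int64(223), np.int64(217)), (np.int64(219), np.int64(224), np.int64(217)), (np.int64(126), np.int64(129), np.int64(125)), (np.int64(126), np.int64(129), np.int64(125)), (np.int64(125), np.int64(128), np.int64(123))]
44 [(np.int64(217), np.int64(222), np.int64(215)), (np.int64(126), np.int64(129), np.int64(125)), (np.int64(125), np.int64(128), np.int64(124)), (np.int64(126), np.int64(128), np.int64(124)), (np.int64(125), np.int64(127), np.int64(124))]
56 [(np.int64(183), np.int64(188), np.int64(181)), (np.int64(126), np.int64(128), np.int64(124)), (np.int64(125), np.int64(127), np.int64(123)), (np.int64(124), np.int64(126), np.int64(123)), (np.int64(126), np.int64(128), np.int64(124))]
68 [(np.int64(125), np.int64(127), np.int64(122)), (np.int64(124), np.int64(128), np.int64(123)), (np.int64(123), np.int64(127), np.int64(123
[... 5763 characters left out ...]
[(np.int64(59), np.int64(127), np.int64(140)), (np.int64(60), np.int64(127), np.int64(140)), (np.int64(62), np.int64(128), np.int64(141)), (np.int64(64), np.int64(129), np.int64(141)), (np.int64(66), np.int64(126), np.int64(138))]
188 [(np.int64(54), np.int64(124), np.int64(137)), (np.int64(55), np.int64(125), np.int64(138)), (np.int64(56), np.int64(125), np.int64(137)), (np.int64(60), np.int64(126), np.int64(139)), (np.int64(62), np.int64(121), np.int64(134))]
200 [(np.int64(50), np.int64(118), np.int64(130)), (np.int64(52), np.int64(118), np.int64(131)), (np.int64(54), np.int64(119), np.int64(131)), (np.int64(57), np.int64(120), np.int64(132)), (np.int64(59), np.int64(115), np.int64(127))]
```

The bowl came up empty: with the lip tilted down, both pellets rolled back out into the trough. I'll square the scoop against the far wall before scooping again.

```bash
python3 -m jog '[[[-1,-0.002,0,-0.001,0],[-1,-0.004,0,-0.002,0],[-1,-0.006,0,-0.002,0],[-1,-0.008,0,-0.002,0],[-1,-0.01,0,-0.002,0]]]'; python3 -m jog '[[[-1,-0.002,0,0,0],[-1,-0.004,0,0,0],[-1,-0.005,0,0,0],[-1,-0.005,0,0,0]]]'; python3 look.py w27
```

```text
time: 29.53
tool_pos: [0.644, -0.2017, 0.1033]
tool_rot: [-3.141, 0.0, 2.903]
contact_force: [0.5, 0.2, -1.4]
opening: 0.0221
grip_force: 50.0
time: 29.87
tool_pos: [0.6473, -0.2025, 0.103]
tool_rot: [3.142, -0.004, 2.903]
contact_force: [-5.1, 0.9, 3.1]
opening: 0.0216
grip_force: 50.0
[-5.1  1.2  2.2] [ 0.6473 -0.2025  0.103 ] u,n 0.6768007831490199 -0.043757728497932524
yellow rows 138 214
```

```bash
python3 -m jog '[[[-1,-0.002,0,0,0],[-1,-0.004,0,0,0],[-1,-0.006,0,0,0],[-1,-0.006,0,0,0]]]'; python3 look.py w28
```

```text
time: 30.25
tool_pos: [0.6507, -0.2032, 0.103]
tool_rot: [3.141, -0.01, 2.903]
contact_force: [-14.8, 3.1, 7.8]
opening: 0.0217
grip_force: 50.0
[-14.1   3.5   6.9] [ 0.6507 -0.2033  0.103 ] u,n 0.6802579692077595 -0.043665765834209974
yellow rows 133 211
```

```bash
python3 -m jog '[[[-1,-0.002,0,0,0],[-1,-0.004,0,0,0],[-1,-0.004,0,0,0]]]' 25; python3 look.py w29
```

```text
time: 30.55
tool_pos: [0.6562, -0.2047, 0.103]
tool_rot: [3.141, -0.006, 2.903]
contact_force: [-8.5, 2.4, 4.3]
opening: 0.0219
grip_force: 25.0
[-7.8  2.2  4.1] [ 0.6563 -0.2046  0.103 ] u,n 0.6860115979379601 -0.04366421300827911
yellow rows 122 203
```

```bash
python3 -m jog '[[[-1,0.005,0,0,0],[-1,0.012,0,0.002,0],[-1,0.02,0,0.0045,0],[-1,0.03,0,0.006,0],[-1,0.04,0,0.006,0]]]' 45; python3 -m jog '[[[-1,0.01,0,0,0],[-1,0.02,0,0,0],[-1,0.03,0,0,0],[-1,0.04,0,0,0],[-1,0.05,0,0,0]]]'; python3 -m jog '[[[-1,0.008,0,0,0],[-1,0.012,0,0,0],[-1,0.014,0,0,0],[-1,0.014,0,0,0]]]'; python3 look.py w30
```

```text
time: 31.02
tool_pos: [0.6192, -0.1957, 0.0967]
tool_rot: [-3.142, 0.0, 2.903]
contact_force: [-0.2, -0.2, -0.2]
opening: 0.0218
grip_force: 45.0
time: 31.43
tool_pos: [0.5708, -0.1839, 0.0974]
tool_rot: [-3.141, 0.001, 2.903]
contact_force: [-0.7, 0.2, -1.2]
opening: 0.0214
grip_force: 45.0
time: 31.77
tool_pos: [0.5574, -0.1807, 0.0974]
tool_rot: [-3.141, 0.001, 2.903]
contact_force: [-0.2, -0.1, -1.0]
opening: 0.0213
grip_force: 45.0
[-0.   0.5 -0.8] [ 0.5577 -0.1808  0.0974] u,n 0.5845516105030428 -0.04381010400690449
320 98 22 0.0886 -0.0008
320 66 13 0.1096 -0.0009
332 52 20 0.1188 0.0069
312 24 15 0.137 -0.0065
yellow rows 122 203
```

```bash
python3 -m jog '[[[-1,0.004,0,0.001,0],[-1,0.01,0,0.002,0],[-1,0.018,0,0.002,0],[-1,0.026,0,0.002,0],[-1,0.03,0,0.002,0]]]'; python3 look.py w31;  python3 -m jog '[[[-1,0.006,0,0,0],[-1,0.012,0,0,0],[-1,0.018,0,0,0],[-1,0.02,0,0,0]]]'; python3 look.py w32
```

```text
time: 32.23
tool_pos: [0.5274, -0.1733, 0.0956]
tool_rot: [-3.141, 0.001, 2.903]
contact_force: [0.8, -0.6, 1.4]
opening: 0.0218
grip_force: 45.0
[1.  0.  2.4] [ 0.5269 -0.1732  0.0956] u,n 0.5528724747106023 -0.04374995235402217
312 134 20 0.0627 -0.0076
336 96 22 0.0892 0.0102
312 60 21 0.1139 -0.0073
yellow rows 123 203
time: 32.62
tool_pos: [0.5117, -0.1707, 0.0968]
tool_rot: [-3.139, 0.01, 2.903]
contact_force: [10.3, -5.6, 1.0]
opening: 0.0217
grip_force: 45.0
[ 8.7 -4.8 -0.9] [ 0.5116 -0.1707  0.0968] u,n 0.5373763608577619 -0.0449196625017808
314 144 19 0.0544 -0.0061
336 112 20 0.078 0.0104
312 76 22 0.1028 -0.0073
yellow rows 128 207
```

```bash
python3 -m jog '[[[-1,-0.006,-0.001,0,0],[-1,-0.008,-0.004,-0.0005,0],[-1,-0.002,-0.004,-0.0005,0],[-1,0.003,-0.004,-0.0005,0],[-1,0.006,-0.004,-0.0005,0]]]'; python3 look.py w33;  python3 -m jog '[[[-1,0.004,0,0,0],[-1,0.008,0,0,0],[-1,0.012,0,0,0],[-1,0.014,0,0,0]]]'; python3 look.py w34
```

```text
time: 33.08
tool_pos: [0.5032, -0.1699, 0.096]
tool_rot: [3.139, 0.003, 2.901]
contact_force: [7.8, 6.1, 0.8]
opening: 0.0219
grip_force: 45.0
[5.8 5.1 0.1] [ 0.5027 -0.1698  0.096 ] u,n 0.5285761809222459 -0.04610106834140899
318 178 18 0.0288 -0.0023
336 132 19 0.0634 0.0106
352 106 16 0.0829 0.0221
314 96 20 0.0892 -0.006
yellow rows 127 206
time: 33.47
tool_pos: [0.4904, -0.1668, 0.0961]
tool_rot: [3.139, 0.005, 2.901]
contact_force: [10.6, 5.7, -1.1]
opening: 0.0216
grip_force: 45.0
[9.6 6.3 0.8] [ 0.49   -0.1667  0.0961] u,n 0.5154903902026591 -0.04608689208477165
318 176 18 0.0296 -0.0023
336 134 21 0.062 0.0114
314 100 22 0.0871 -0.0052
yellow rows 127 206
```

```bash
python3 -m jog '[[[-1,-0.003,0.003,0,0],[-1,-0.003,0.0065,0,0],[-1,0.002,0.0065,0,0],[-1,0.006,0.0065,0,0],[-1,0.01,0.0065,0,0]]]'; python3 look.py w35;  python3 -m jog '[[[-1,0.004,0,0,0],[-1,0.007,0,0,0],[-1,0.01,0,0,0],[-1,0.011,0,0,0]]]'; python3 look.py w36
```

```text
time: 33.93
tool_pos: [0.4804, -0.1593, 0.096]
tool_rot: [-3.142, 0.002, 2.903]
contact_force: [4.5, -0.4, 2.4]
opening: 0.0218
grip_force: 45.0
[ 2.  -0.1  4. ] [ 0.4794 -0.159   0.0959] u,n 0.5034033534789158 -0.041167807323167785
318 178 18 0.0288 -0.0023
330 142 21 0.056 0.0069
308 106 21 0.0822 -0.0104
yellow rows 128 206
time: 34.32
tool_pos: [0.4732, -0.1581, 0.0976]
tool_rot: [-3.14, 0.011, 2.902]
contact_force: [13.6, -1.1, 6.6]
opening: 0.0218
grip_force: 45.0
[11.1 -1.7  4.3] [ 0.4732 -0.1581  0.0976] u,n 0.49713126195650315 -0.041731960034916804
318 176 18 0.0301 -0.0023
328 152 22 0.0483 0.0055
308 112 21 0.078 -0.0098
yellow rows 129 208
```

```bash
python3 -m jog '[[[-1,-0.003,-0.001,0.0005,0],[-1,-0.006,-0.002,0.001,0],[-1,-0.01,-0.0025,0.001,0],[-1,-0.015,-0.0025,0.001,0],[-1,-0.02,-0.0025,0.001,0]]]'; python3 look.py w37;  python3 -m jog '[[[-1,-0.004,0,0,0],[-1,-0.008,0,0,0],[-1,-0.012,0,0,0],[-1,-0.014,0,0,0],[-1,-0.014,0,0,0]]]'; python3 look.py w38
```

```text
time: 34.78
tool_pos: [0.4843, -0.1617, 0.0942]
tool_rot: [3.139, -0.01, 2.903]
contact_force: [-7.1, 3.5, 8.4]
opening: 0.0217
grip_force: 45.0
[-4.6  3.4 12.8] [ 0.4851 -0.162   0.0941] u,n 0.5095820128161896 -0.04272873860497246
320 166 21 0.0385 -0.0015
326 138 22 0.0591 0.0038
310 98 22 0.0877 -0.0089
yellow rows 118 201
time: 35.25
tool_pos: [0.498, -0.1656, 0.0937]
tool_rot: [3.14, -0.01, 2.903]
contact_force: [-5.5, 1.5, 10.2]
opening: 0.0218
grip_force: 45.0
[-5.1  1.3  7.7] [ 0.498  -0.1656  0.0938] u,n 0.5229512008066122 -0.0431380952890784
320 168 19 0.0362 -0.0007
326 132 21 0.0642 0.0037
312 90 22 0.0939 -0.0074
yellow rows 115 199
```

```bash
python3 -m jog '[[[-1,0,0,-0.002,0],[-1,0,0,-0.005,0],[-1,0,0,-0.01,0],[-1,0,0,-0.016,0],[-1,0,0,-0.024,0]]]'; python3 -m jog '[[[-1,0,0,-0.01,0],[-1,0,0,-0.02,0],[-1,0,0,-0.03,0],[-1,0,0,-0.04,0],[-1,0,0,-0.05,0]]]';python3 -m jog '[[[-1,0,0,-0.007,0],[-1,0,0,-0.012,0],[-1,0,0,-0.016,0],[-1,0,0,-0.019,0],[-1,0,0,-0.021,0]]]'; python3 look.py w39 1
```

```text
time: 35.72
tool_pos: [0.5015, -0.167, 0.1188]
tool_rot: [3.141, -0.001, 2.903]
contact_force: [-0.6, 0.3, -2.2]
opening: 0.0219
grip_force: 45.0
time: 36.13
tool_pos: [0.502, -0.1672, 0.17]
tool_rot: [-3.141, 0.001, 2.903]
contact_force: [0.3, 0.3, -1.4]
opening: 0.0221
grip_force: 45.0
time: 36.55
tool_pos: [0.5018, -0.1671, 0.1898]
tool_rot: [-3.142, -0.0, 2.903]
contact_force: [1.1, 0.4, -2.0]
opening: 0.0217
grip_force: 45.0
[ 0.6 -0.  -1.4] [ 0.502  -0.1672  0.1901] u,n 0.5272195473745045 -0.043753220413808996
318 168 17 0.0357 -0.0023
298 158 22 0.0443 -0.0187
326 128 20 0.0664 0.003
yellow rows 116 199
```

```bash
python3 -m jog '[[[-1,-0.002,0.002,0,0],[-1,-0.006,0.005,0,0],[-1,-0.012,0.009,0,0],[-1,-0.02,0.014,0,0],[-1,-0.03,0.021,0,0]]]'; python3 -m jog '[[[-1,-0.012,0.009,0,0],[-1,-0.024,0.018,0,0],[-1,-0.036,0.027,0,0],[-1,-0.048,0.035,0,0],[-1,-0.06,0.043,0,0]]]'; python3 -m jog '[[[-1,-0.01,0.007,0,0],[-1,-0.018,0.013,0,0],[-1,-0.022,0.017,0,0],[-1,-0.024,0.019,0,0],[-1,-0.025,0.02,0,0]]]'
python3 -m jog '[[[-1,0,0,0,0.02],[-1,0,0,0,0.05],[-1,0,0,0,0.1],[-1,0,0,0,0.16],[-1,0,0,0,0.22]]]';python3 -m jog '[[[-1,0,0,0,0.06],[-1,0,0,0,0.12],[-1,0,0,0,0.18],[-1,0,0,0,0.24],[-1,0,0,0,0.3]]]';python3 -m jog '[[[-1,0,0,0,0.06],[-1,0,0,0,0.12],[-1,0,0,0,0.18],[-1,0,0,0,0.24],[-1,0,0,0,0.3]]]';python3 -m jog '[[[-1,0,0,0,0.06],[-1,0,0,0,0.12],[-1,0,0,0,0.18],[-1,0,0,0,0.23],[-1,0,0,0,0.27]]]';python3 -m jog '[[[-1,0,0,0,0.03],[-1,0,0,0,0.05],[-1,0,0,0,0.07],[-1,0,0,0,0.085],[-1,0,0,0,0.093]]]'; python3 -m jog '[[[-1,0,0,0.003,0],[-1,0,0,0.009,0],[-1,0,0,0.016,0],[-1,0,0,0.022,0],[-1,0,0,0.025,0]]]' 60; python3 look.py w40 1
```

```text
time: 37.02
tool_pos: [0.5368, -0.1536, 0.1895]
tool_rot: [-3.142, -0.0, 2.902]
contact_force: [0.8, 0.1, -1.5]
opening: 0.0218
grip_force: 45.0
time: 37.43
tool_pos: [0.6059, -0.1253, 0.1893]
tool_rot: [3.142, -0.0, 2.903]
contact_force: [0.1, -0.0, -1.3]
opening: 0.0215
grip_force: 45.0
time: 37.85
tool_pos: [0.6338, -0.1122, 0.1892]
tool_rot: [-3.142, -0.001, 2.903]
contact_force: [0.2, -0.6, -1.0]
opening: 0.0216
grip_force: 45.0
time: 38.27
tool_pos: [0.6331, -0.113, 0.1899]
tool_rot: [-3.141, 0.0, 2.678]
contact_force: [0.0, 0.5, -1.1]
opening: 0.0221
grip_force: 45.0
time: 38.68
tool_pos: [0.6331, -0.1131, 0.1899]
tool_rot: [-3.141, 0.0, 2.378]
contact_force: [-0.5, 0.4, -1.1]
opening: 0.0222
grip_force: 45.0
time: 39.1
tool_pos: [0.6331, -0.1131, 0.1899]
tool_rot: [-3.141, 0.0, 2.078]
contact_force: [0.1, -0.3, -1.0]
opening: 0.022
grip_force: 45.0
time: 39.52
tool_pos: [0.6331, -0.1131, 0.1899]
tool_rot: [-3.141, 0.0, 1.809]
contact_force: [-0.4, -0.3, -2.0]
opening: 0.0216
grip_force: 45.0
time: 39.93
tool_pos: [0.6334, -0.1128, 0.1898]
tool_rot: [-3.142, 0.0, 1.719]
contact_force: [-0.3, 0.8, -2.0]
opening: 0.0218
grip_force: 45.0
time: 40.35
tool_pos: [0.6329, -0.1125, 0.163]
tool_rot: [-3.139, -0.001, 1.72]
contact_force: [0.4, -1.2, -1.1]
opening: 0.0221
grip_force: 60.0
[-1.3  0.3 -2.4] [ 0.6328 -0.1125  0.1628] u,n 0.6413994670163757 0.04030531222085387
320 168 20 0.0347 -0.0003
326 128 19 0.0653 0.0042
322 2 13 0.148 0.0009
yellow rows 115 199
```

```bash
python3 -m jog '[[[-1,0.01,0,0,0],[-1,0.036,0,0,0],[-1,0.076,0,0,0],[-1,0.116,0,0,0],[-1,0.076,0,0,0]]]'; python3 -m jog '[[[-1,-0.04,0,0,0],[-1,-0.08,0,0,0],[-1,-0.084,0,0,0],[-1,-0.084,0,0,0]]]'
python3 look.py w41 1
cat > cass.py <<'E'
from h import *
KT,im=shot("top","tc.png"); b=im.astype(int)
c=np.array([.6017,.0596]); ex=np.array([.989,.1485]); ey=np.array([-.1485,.989])
m=((b[:,:,2]>1.35*b[:,:,1])&(b[:,:,2]>60)).astype(np.uint8)
n,l,s,ce=cv2.connectedComponentsWithStats(m)
for i in range(1,n):
    if s[i,4]>8 and 240<ce[i,0]<460 and 130<ce[i,1]<270:
        q=onplane(KT,ce[i],.023)[:2]-c; print(s[i,4],ce[i].round(1),"cassette xy mm",(q@ex*1000).round(),(q@ey*1000).round())
E
python3 cass.py
```

```text
time: 40.82
tool_pos: [0.6208, -0.0153, 0.1653]
tool_rot: [-3.142, -0.008, 1.744]
contact_force: [1.7, 3.4, -2.2]
opening: 0.0217
grip_force: 60.0
time: 41.15
tool_pos: [0.6349, -0.1224, 0.1649]
tool_rot: [3.141, 0.001, 1.717]
contact_force: [0.5, 0.4, -1.1]
opening: 0.0219
grip_force: 60.0
[ 0.5  0.2 -2.4] [ 0.6347 -0.1208  0.1648] u,n 0.6451909673812041 0.0326719830534995
308 38 14 0.1266 -0.0096
yellow rows 115 199
60 [277.6 158. ] cassette xy mm 38.0 22.0
67 [285.8 166.4] cassette xy mm 8.0 0.0
61 [298.5 169.1] cassette xy mm -6.0 -38.0
53 [273.6 169.3] cassette xy mm 4.0 39.0
14 [361.1 209.9] cassette xy mm -161.0 -214.0
```

Four pellets are now in the chamber, and one is left in the trough.

```bash
python3 -m jog '[[[-1,0,0,-0.015,-0.12],[-1,0,0,-0.03,-0.24],[-1,0,0,-0.03,-0.36],[-1,0,0,-0.03,-0.48],[-1,0,0,-0.03,-0.6]]]' 45;python3 -m jog '[[[-1,0,0,0,-0.12],[-1,0,0,0,-0.24],[-1,0,0,0,-0.36],[-1,0,0,0,-0.48],[-1,0,0,0,-0.585]]]';python3 -m jog '[[[-1,-0.003,-0.02,0,0],[-1,-0.008,-0.04,0,0],[-1,-0.012,-0.06,0,0],[-1,-0.015,-0.074,0,0],[-1,-0.015,-0.0765,0,0]]]';python3 -m jog '[[[-1,0,0,0,0],[-1,0,0,0,0],[-1,0,0,0,0]]]'; python3 look.py w42
python3 - <<'E'
from h import *
print([ (p[3],p[4]) for p in pel(cv2.imread("pics/w42.png"),.029)],robot.observe()["tool_rot"])
E
```

```text
time: 41.67
tool_pos: [0.6347, -0.1186, 0.1954]
tool_rot: [3.141, 0.0, 2.327]
contact_force: [0.1, -0.7, -1.9]
opening: 0.0219
grip_force: 45.0
time: 42.08
tool_pos: [0.6346, -0.1186, 0.195]
tool_rot: [3.141, 0.0, 2.913]
contact_force: [-0.0, -0.1, -1.6]
opening: 0.0214
grip_force: 45.0
time: 42.5
tool_pos: [0.6312, -0.1996, 0.1948]
tool_rot: [-3.141, 0.0, 2.904]
contact_force: [0.1, -0.1, 0.3]
opening: 0.0217
grip_force: 45.0
time: 42.75
tool_pos: [0.6315, -0.197, 0.1948]
tool_rot: [3.141, -0.0, 2.906]
contact_force: [-0.6, -0.4, -1.4]
opening: 0.0217
grip_force: 45.0
[-0.1 -0.3 -1.5] [ 0.6315 -0.1971  0.1948] u,n 0.6601550704960859 -0.04225661448558912
312 34 14 0.1572 -0.0097
yellow rows 116 199
[(np.float64(0.1578), np.float64(-0.0098))] [ 3.14128267e+00 -1.03611495e-04  2.90608249e+00]
```

```bash
python3 -m jog '[[[-1,0,-0.002,0.02,0.003],[-1,0,-0.002,0.045,0.003],[-1,0,-0.002,0.07,0.003],[-1,0,-0.002,0.087,0.003],[-1,0,-0.002,0.096,0.003]]]'; python3 -m jog '[[[-1,0.003,0,0.0015,0],[-1,0.01,0,0.003,0],[-1,0.018,0,0.0045,0],[-1,0.026,0,0.0045,0],[-1,0.034,0,0.0045,0]]]';  python3 -m jog '[[[-1,0.008,0,0,0],[-1,0.016,0,0,0],[-1,0.024,0,0,0],[-1,0.032,0,0,0],[-1,0.036,0,0,0]]]'; python3 look.py w43
```

```text
time: 43.22
tool_pos: [0.6298, -0.199, 0.096]
tool_rot: [3.141, -0.004, 2.903]
contact_force: [-0.3, -0.4, -2.1]
opening: 0.0215
grip_force: 45.0
time: 43.63
tool_pos: [0.5982, -0.1922, 0.0958]
tool_rot: [-3.141, 0.002, 2.902]
contact_force: [-0.4, 0.0, -1.2]
opening: 0.0215
grip_force: 45.0
time: 44.05
tool_pos: [0.5626, -0.1836, 0.0955]
tool_rot: [-3.141, 0.001, 2.902]
contact_force: [0.1, 0.4, -2.1]
opening: 0.022
grip_force: 45.0
[-0.8  0.5 -1.2] [ 0.5621 -0.1835  0.0952] u,n 0.5895514389469142 -0.045352006553142005
314 92 20 0.0925 -0.0052
yellow rows 115 199
```

```bash
python3 -m jog '[[[-1,0.004,0,0.0015,0],[-1,0.01,0,0.003,0],[-1,0.016,0,0.0035,0],[-1,0.022,0,0.0035,0],[-1,0.028,0,0.0035,0]]]'; python3 look.py w44; python3 -m jog '[[[-1,0.008,0,0,0],[-1,0.016,0,0,0],[-1,0.024,0,0,0],[-1,0.032,0,0,0],[-1,0.036,0,0,0]]]'; python3 look.py w45
```

```text
time: 44.52
tool_pos: [0.5403, -0.1788, 0.0944]
tool_rot: [-3.14, 0.013, 2.901]
contact_force: [7.6, -0.8, 2.9]
opening: 0.0215
grip_force: 45.0
[ 5.8 -0.3  9.3] [ 0.5392 -0.1785  0.0943] u,n 0.5660779167475363 -0.04595447018256524
316 92 18 0.0917 -0.0045
yellow rows 116 199
time: 44.98
tool_pos: [0.506, -0.1704, 0.0946]
tool_rot: [-3.14, 0.016, 2.901]
contact_force: [11.8, 0.2, 9.2]
opening: 0.0216
grip_force: 45.0
[ 6.  -0.3 12.7] [ 0.5051 -0.1702  0.0945] u,n 0.5310125348575458 -0.04591341707739227
316 102 20 0.0855 -0.0045
yellow rows 120 202
```

```bash
python3 -m jog '[[[-1,0.005,0.0005,0,0],[-1,0.01,0.001,0,0],[-1,0.015,0.001,0,0],[-1,0.02,0.001,0,0],[-1,0.022,0.001,0,0]]]'; python3 look.py w46
```

```text
time: 45.45
tool_pos: [0.4846, -0.1648, 0.0946]
tool_rot: [-3.139, 0.015, 2.901]
contact_force: [5.6, -1.4, 14.7]
opening: 0.0218
grip_force: 45.0
[ 6.4 -1.8 13.6] [ 0.4846 -0.1648  0.0946] u,n 0.5097543604121494 -0.045520553342908304
316 114 21 0.0771 -0.0045
yellow rows 121 203
```

```bash
python3 -m jog '[[[-1,0.003,0.0005,0,0],[-1,0.006,0.001,-0.0005,0],[-1,0.009,0.001,-0.0005,0],[-1,0.012,0.001,-0.0005,0],[-1,0.012,0.001,-0.0005,0]]]'; python3 look.py w47
```

```text
time: 45.92
tool_pos: [0.4757, -0.1618, 0.0953]
tool_rot: [-3.138, 0.02, 2.901]
contact_force: [13.6, -2.6, 7.3]
opening: 0.022
grip_force: 45.0
[13.2 -2.4  7.9] [ 0.4757 -0.1618  0.0953] u,n 0.5004715160968435 -0.0447596679434739
320 146 19 0.0531 -0.0015
yellow rows 122 203
```

```bash
python3 -m jog '[[[-1,-0.003,0,0,0],[-1,-0.006,0,0,0],[-1,-0.01,0,0,0],[-1,-0.015,0,0,0],[-1,-0.02,0,0,0]]]'; python3 look.py w48;  python3 -m jog '[[[-1,-0.004,0,0,0],[-1,-0.008,0,0,0],[-1,-0.012,0,0,0],[-1,-0.014,0,0,0],[-1,-0.014,0,0,0]]]'; python3 look.py w49
```

```text
time: 46.38
tool_pos: [0.4867, -0.1639, 0.0925]
tool_rot: [-3.14, -0.002, 2.903]
contact_force: [-7.4, 0.1, 8.4]
opening: 0.0217
grip_force: 45.0
[-6.2 -0.5 13.3] [ 0.4875 -0.164   0.0924] u,n 0.5124545570181319 -0.04407917427261669
320 166 19 0.0388 -0.0008
yellow rows 111 196
time: 46.85
tool_pos: [0.5001, -0.1664, 0.0917]
tool_rot: [3.142, -0.003, 2.902]
contact_force: [-5.4, 1.7, 7.8]
opening: 0.0219
grip_force: 45.0
[-5.5  1.   8. ] [ 0.5001 -0.1664  0.0917] u,n 0.5252080387850812 -0.0434161669087887
320 162 19 0.0412 -0.0008
yellow rows 107 194
```

```bash
python3 -m jog '[[[-1,0,0,-0.002,0],[-1,0,0,-0.005,0],[-1,0,0,-0.01,0],[-1,0,0,-0.016,0],[-1,0,0,-0.024,0]]]'; python3 -m jog '[[[-1,0,0,-0.01,0],[-1,0,0,-0.02,0],[-1,0,0,-0.03,0],[-1,0,0,-0.04,0],[-1,0,0,-0.05,0]]]';python3 -m jog '[[[-1,0,0,-0.007,0],[-1,0,0,-0.012,0],[-1,0,0,-0.016,0],[-1,0,0,-0.019,0],[-1,0,0,-0.021,0]]]'; python3 look.py w50 1
python3 -m jog '[[[-1,-0.002,0.002,0,0],[-1,-0.006,0.005,0,0],[-1,-0.012,0.009,0,0],[-1,-0.02,0.014,0,0],[-1,-0.03,0.021,0,0]]]'; python3 -m jog '[[[-1,-0.012,0.009,0,0],[-1,-0.024,0.018,0,0],[-1,-0.036,0.027,0,0],[-1,-0.048,0.035,0,0],[-1,-0.06,0.043,0,0]]]'; python3 -m jog '[[[-1,-0.01,0.007,0,0],[-1,-0.018,0.013,0,0],[-1,-0.022,0.017,0,0],[-1,-0.024,0.019,0,0],[-1,-0.025,0.02,0,0]]]'
python3 -m jog '[[[-1,0,0,0,0.02],[-1,0,0,0,0.05],[-1,0,0,0,0.1],[-1,0,0,0,0.16],[-1,0,0,0,0.22]]]';python3 -m jog '[[[-1,0,0,0,0.06],[-1,0,0,0,0.12],[-1,0,0,0,0.18],[-1,0,0,0,0.24],[-1,0,0,0,0.3]]]';python3 -m jog '[[[-1,0,0,0,0.06],[-1,0,0,0,0.12],[-1,0,0,0,0.18],[-1,0,0,0,0.24],[-1,0,0,0,0.3]]]';python3 -m jog '[[[-1,0,0,0,0.06],[-1,0,0,0,0.12],[-1,0,0,0,0.18],[-1,0,0,0,0.23],[-1,0,0,0,0.27]]]';python3 -m jog '[[[-1,0,0,0,0.03],[-1,0,0,0,0.05],[-1,0,0,0,0.07],[-1,0,0,0,0.085],[-1,0,0,0,0.093]]]' 60; python3 look.py w51 1
```

```text
time: 47.32
tool_pos: [0.5012, -0.1667, 0.1156]
tool_rot: [3.142, -0.0, 2.902]
contact_force: [-0.1, 1.0, -2.1]
opening: 0.0217
grip_force: 45.0
time: 47.73
tool_pos: [0.5012, -0.1667, 0.1665]
tool_rot: [-3.141, 0.001, 2.902]
contact_force: [0.5, -0.3, -1.0]
opening: 0.0215
grip_force: 45.0
time: 48.15
tool_pos: [0.5011, -0.1666, 0.1863]
tool_rot: [-3.142, -0.0, 2.902]
contact_force: [0.6, 0.3, -1.3]
opening: 0.0219
grip_force: 45.0
[ 0.6 -0.3 -1. ] [ 0.5013 -0.1667  0.1865] u,n 0.5264265692596726 -0.043475872745306454
304 182 19 0.0244 -0.0135
320 164 18 0.0396 -0.0015
314 148 16 0.0513 -0.0062
yellow rows 108 194
time: 48.62
tool_pos: [0.536, -0.1532, 0.186]
tool_rot: [-3.142, -0.0, 2.902]
contact_force: [-0.3, -0.4, -2.1]
opening: 0.0217
grip_force: 45.0
time: 49.03
tool_pos: [0.6052, -0.125, 0.1858]
tool_rot: [3.141, -0.0, 2.902]
contact_force: [0.3, 0.2, -1.5]
opening: 0.0215
grip_force: 45.0
time: 49.45
tool_pos: [0.6331, -0.1119, 0.1857]
tool_rot: [-3.142, -0.001, 2.902]
contact_force: [-0.5, -0.3, -1.6]
opening: 0.0217
grip_force: 45.0
time: 49.87
tool_pos: [0.6324, -0.1128, 
[... 165 characters left out ...]
-3.141, 0.0, 2.377]
contact_force: [-0.6, -0.1, -1.8]
opening: 0.022
grip_force: 45.0
time: 50.7
tool_pos: [0.6324, -0.1128, 0.1864]
tool_rot: [-3.141, 0.0, 2.077]
contact_force: [-0.2, -0.0, -1.7]
opening: 0.0217
grip_force: 45.0
time: 51.12
tool_pos: [0.6324, -0.1128, 0.1864]
tool_rot: [-3.141, 0.0, 1.808]
contact_force: [-0.1, 0.2, -1.2]
opening: 0.022
grip_force: 45.0
time: 51.53
tool_pos: [0.6327, -0.1125, 0.1863]
tool_rot: [3.142, 0.0, 1.718]
contact_force: [0.4, -0.3, -1.5]
opening: 0.0216
grip_force: 60.0
[ 0.3  0.9 -1.3] [ 0.6328 -0.1125  0.1863] u,n 0.6413781145242482 0.040303386258487395
320 162 19 0.0386 -0.0003
308 56 13 0.1151 -0.0097
328 14 20 0.1414 0.0043
yellow rows 108 195
```

```bash
python3 -m jog '[[[-1,0,0,0.003,0],[-1,0,0,0.009,0],[-1,0,0,0.016,0],[-1,0,0,0.02,0],[-1,0,0,0.022,0]]]'; python3 -m jog '[[[-1,0.01,0,0,0],[-1,0.03,0,0,0],[-1,0.07,0,0,0],[-1,0.11,0,0,0],[-1,0.07,0,0,0]]]'; python3 -m jog '[[[-1,-0.04,0,0,0],[-1,-0.08,0,0,0],[-1,-0.084,0,0,0],[-1,-0.084,0,0,0]]]'
python3 look.py w52 1;python3 cass.py
```

```text
time: 52.0
tool_pos: [0.6322, -0.1122, 0.1627]
tool_rot: [-3.14, -0.001, 1.719]
contact_force: [-0.0, -0.2, -1.2]
opening: 0.0218
grip_force: 60.0
time: 52.42
tool_pos: [0.6211, -0.021, 0.1647]
tool_rot: [-3.141, -0.009, 1.742]
contact_force: [1.0, 3.3, -1.9]
opening: 0.0217
grip_force: 60.0
time: 52.75
tool_pos: [0.635, -0.128, 0.1642]
tool_rot: [3.141, 0.0, 1.716]
contact_force: [0.1, 0.7, -1.8]
opening: 0.0219
grip_force: 60.0
[-0.8 -0.3 -1. ] [ 0.6348 -0.1264  0.1641] u,n 0.6466431520561071 0.027256802715816167
304 28 12 0.1328 -0.0116
yellow rows 108 195
59 [277.6 158. ] cassette xy mm 38.0 22.0
68 [287.7 165.5] cassette xy mm 10.0 -6.0
66 [298.5 169.5] cassette xy mm -8.0 -38.0
54 [273.5 169.4] cassette xy mm 4.0 40.0
51 [289.7 179.2] cassette xy mm -34.0 -6.0
```

All five pellets are in the chamber. Before returning the scoop I'll level it in the grip by pressing its lip lightly against the fixed cassette side.

```bash
python3 -m jog '[[[-1,-0.005,0,0.005,0],[-1,-0.01,0,0.015,0],[-1,-0.01,0,0.028,0],[-1,-0.01,0,0.04,0],[-1,-0.01,0,0.044,0]]]' 30; python3 -m jog '[[[-1,0.006,0,0,0],[-1,0.012,0,0,0],[-1,0.018,0,0,0],[-1,0.022,0,0,0],[-1,0.026,0,0,0]]]' 15; python3 look.py w53 1; python3 -m jog '[[[-1,0.003,0,0,0],[-1,0.006,0,0,0],[-1,0.008,0,0,0],[-1,0.01,0,0,0],[-1,0.01,0,0,0]]]'; python3 look.py w54 1
```

```text
time: 53.27
tool_pos: [0.6351, -0.1353, 0.1173]
tool_rot: [-3.138, -0.002, 1.719]
contact_force: [-0.6, 0.2, -1.1]
opening: 0.0222
grip_force: 30.0
time: 53.68
tool_pos: [0.6329, -0.1099, 0.1212]
tool_rot: [3.14, 0.001, 1.72]
contact_force: [0.7, -8.0, 3.8]
opening: 0.022
grip_force: 15.0
[-0.1 -1.1 -1.6] [ 0.633  -0.1098  0.1213] u,n 0.6409543389851854 0.042928588742677715
304 38 17 0.1265 -0.0124
324 2 17 0.1479 0.0015
yellow rows 109 195
time: 54.15
tool_pos: [0.6321, -0.102, 0.1217]
tool_rot: [3.138, 0.004, 1.719]
contact_force: [0.4, -4.4, 1.9]
opening: 0.0222
grip_force: 15.0
[ 0.8 -4.3  2.3] [ 0.6321 -0.1019  0.1217] u,n 0.6382895037387221 0.05038646894390238
302 50 18 0.1188 -0.0132
324 12 17 0.1418 0.0016
yellow rows 120 202
```

```bash
python3 -m jog '[[[-1,0.003,0,0,0],[-1,0.006,0,0,0],[-1,0.008,0,0,0],[-1,0.009,0,0,0],[-1,0.009,0,0,0]]]'; python3 look.py w55 1; python3 -m jog '[[[-1,-0.003,0,0,0],[-1,-0.008,0,0,0],[-1,-0.015,0,0,0],[-1,-0.02,0,0,0],[-1,-0.025,0,0,0]]]' 45; python3 look.py w56 1
```

```text
time: 54.62
tool_pos: [0.6302, -0.092, 0.1208]
tool_rot: [3.14, 0.001, 1.719]
contact_force: [1.0, -5.4, 2.2]
opening: 0.0219
grip_force: 15.0
[ 1.8 -4.4  1.8] [ 0.6302 -0.092   0.1207] u,n 0.6340918667155973 0.05956937405401111
302 62 16 0.1111 -0.0141
328 22 22 0.1365 0.0044
yellow rows 135 211
time: 55.08
tool_pos: [0.6332, -0.1169, 0.1197]
tool_rot: [-3.141, -0.001, 1.719]
contact_force: [-0.4, -0.0, -0.6]
opening: 0.0218
grip_force: 45.0
[-0.  -1.4 -1.5] [ 0.6334 -0.1179  0.1198] u,n 0.6432873089621531 0.035198715692821375
304 28 17 0.1328 -0.0123
yellow rows 133 211
```

Run:
```python
from h import *
for f in("w3","w4","w56"):
    im=cv2.imread(f"pics/{f}.png"); y=cv2.inRange(cv2.cvtColor(im,cv2.COLOR_BGR2HSV),(20,120,30),(36,255,255))
    r=np.where(y[100:225,295:345].sum(1)>255*6)[0]+100; c=np.where(y[140:150].sum(0)>255*4)[0]; t=np.where(y[260:310,305:335].sum(1)>255*6)[0]+260; c2=np.where(y[195:207].sum(0)>255*4)[0]
    print(f,r.min(),r.max(),c.min(),c.max(),c2.min(),c2.max(),t.min(),t.max())
```

```text
w3 132 209 297 342 296 344 277 306
w4 132 209 297 342 295 344 277 306
w56 133 211 297 342 295 344 277 306
```

```bash
python3 -m jog '[[[-1,-0.005,0,-0.03,0],[-1,-0.005,0,-0.06,0],[-1,-0.005,0,-0.085,-0.1],[-1,-0.005,0,-0.09,-0.2],[-1,-0.005,0,-0.09,-0.3]]]';python3 -m jog '[[[-1,0,0,0,-0.12],[-1,0,0,0,-0.24],[-1,0,0,0,-0.36],[-1,0,0,0,-0.48],[-1,0,0,0,-0.6]]]';python3 -m jog '[[[-1,0,0,0,-0.1],[-1,0,0,0,-0.174],[-1,0,0,0,-0.174],[-1,0,0,0,-0.174]]]'
```

```text
time: 55.55
tool_pos: [0.6353, -0.1218, 0.2133]
tool_rot: [3.138, 0.003, 2.023]
contact_force: [0.0, 0.6, -2.7]
opening: 0.0219
grip_force: 45.0
time: 55.97
tool_pos: [0.634, -0.1213, 0.21]
tool_rot: [3.141, -0.001, 2.625]
contact_force: [0.1, -0.4, -1.8]
opening: 0.0221
grip_force: 45.0
time: 56.3
tool_pos: [0.6341, -0.1213, 0.2101]
tool_rot: [3.142, -0.0, 2.79]
contact_force: [0.6, -0.5, -0.9]
opening: 0.0218
grip_force: 45.0
```

```bash
python3 -m jog '[[[-1,0.001,-0.015,0,-0.003],[-1,0.002,-0.045,0,-0.003],[-1,0.003,-0.08,0,-0.003],[-1,0.004,-0.115,0,-0.003],[-1,0.004,-0.15,0,-0.003]]]';python3 -m jog '[[[-1,0,-0.035,0,0],[-1,0,-0.07,0,0],[-1,0,-0.105,0,0],[-1,0,-0.13,0,0],[-1,0,-0.143,0,0]]]';python3 -m jog '[[[-1,0,0,0.01,0],[-1,0,0,0.03,0],[-1,0,0,0.06,0],[-1,0,0,0.085,0],[-1,0,0,0.1,0]]]';python3 -m jog '[[[-1,0,0,0.003,0],[-1,0,0,0.003,0],[-1,0,0,0.003,0]]]'
```

```text
time: 56.72
tool_pos: [0.5784, -0.2619, 0.2103]
tool_rot: [3.142, -0.0, 2.794]
contact_force: [0.0, 0.3, -0.4]
opening: 0.0216
grip_force: 45.0
time: 57.13
tool_pos: [0.529, -0.3987, 0.21]
tool_rot: [-3.141, -0.0, 2.79]
contact_force: [-0.9, 0.9, -1.5]
opening: 0.0215
grip_force: 45.0
time: 57.55
tool_pos: [0.5303, -0.3922, 0.1064]
tool_rot: [3.139, -0.005, 2.796]
contact_force: [0.7, -0.3, -2.2]
opening: 0.0215
grip_force: 45.0
time: 57.8
tool_pos: [0.5316, -0.3948, 0.1081]
tool_rot: [-3.141, 0.001, 2.796]
contact_force: [0.2, 0.1, -2.2]
opening: 0.0219
grip_force: 45.0
```

```bash
python3 -m jog '[[[-1,0,0,0.005,0],[-1,0,0,0.01,0],[-1,0,0,0.015,0],[-1,0,0,0.018,0],[-1,0,0,0.018,0]]]';python3 -m jog '[[[-1,0,0,0.001,0],[-1,0,0,0.002,0],[-1,0,0,0.002,0],[-1,0,0,0.002,0]]]'
```

```text
time: 58.22
tool_pos: [0.5303, -0.3951, 0.0883]
tool_rot: [3.141, -0.001, 2.796]
contact_force: [0.2, -0.2, -2.2]
opening: 0.0216
grip_force: 45.0
time: 58.55
tool_pos: [0.5307, -0.3955, 0.0873]
tool_rot: [-3.141, 0.0, 2.796]
contact_force: [-0.5, 0.1, -1.6]
opening: 0.0218
grip_force: 45.0
```

```bash
python3 -m jog '[[[-1,0,0,0.001,0],[-1,0,0,0.001,0],[-1,0,0,0.001,0]]]' 20;python3 -m jog '[[[-1,0,0,0.001,0],[-1,0,0,0.001,0],[-1,0,0,0.001,0]]]' 10;python3 -m jog '[[[-1,0,0,0.001,0],[-1,0,0,0.001,0],[-1,0,0,0.001,0]]]' 5; python3 -m jog '[[[-1,0,0,0.0005,0],[-1,0,0,0.0005,0],[-1,0,0,0.0005,0]]]' 3
```

```text
time: 58.8
tool_pos: [0.5307, -0.3955, 0.0862]
tool_rot: [-3.142, 0.0, 2.796]
contact_force: [-0.5, -0.5, -0.9]
opening: 0.022
grip_force: 20.0
time: 59.05
tool_pos: [0.5307, -0.3954, 0.0851]
tool_rot: [-3.142, -0.0, 2.796]
contact_force: [-0.4, -0.1, -1.0]
opening: 0.022
grip_force: 10.0
time: 59.3
tool_pos: [0.531, -0.3956, 0.0846]
tool_rot: [-3.141, 0.001, 2.796]
contact_force: [0.8, 0.2, 0.8]
opening: 0.0221
grip_force: 5.0
time: 59.55
tool_pos: [0.5311, -0.3956, 0.0844]
tool_rot: [-3.141, 0.001, 2.796]
contact_force: [0.6, 0.1, 4.1]
opening: 0.0221
grip_force: 3.0
```

Contact with the pad. Open and retract straight up.

```bash
for i in 1 2; do python3 -m jog '[[[1,0,0,0,0],[1,0,0,0,0],[1,0,0,0,0],[1,0,0,0,0],[1,0,0,0,0]]]' | sed -n 2,5p; done; python3 -m jog '[[[1,0,0,-0.01,0],[1,0,0,-0.04,0],[1,0,0,-0.075,0],[1,0,0,-0.11,0],[1,0,0,-0.145,0]]]'
python3 - <<'E'
from h import *
KT,im=shot("wrist","w60.png"); s=robot.observe(); R=rot(s["tool_rot"]); T=lambda P:(R.T@(P-s["tool_pos"])).round(4)
m=cv2.inRange(cv2.cvtColor(im,cv2.COLOR_BGR2HSV),(20,120,60),(36,255,255))
n,l,st,ce=cv2.connectedComponentsWithStats(m)
for i in range(1,n):
    if st[i,4]>100 and st[i,1]<240:
        x,y,w,h=st[i,:4]; print(st[i],"tip?",T(onplane(KT,(x+w/2,y+h),.136)),"lip?",T(onplane(KT,(x+w/2,y),.0065)))
E
```

```text
tool_pos: [0.5305, -0.3954, 0.0834]
tool_rot: [3.141, -0.001, 2.796]
contact_force: [0.6, -0.8, -0.2]
opening: 0.051
tool_pos: [0.5307, -0.3954, 0.0838]
tool_rot: [-3.142, 0.0, 2.796]
contact_force: [-0.3, -0.3, -0.4]
opening: 0.0842
time: 60.8
tool_pos: [0.5305, -0.3953, 0.2313]
tool_rot: [-3.141, 0.0, 2.796]
contact_force: [0.3, -0.4, -0.5]
opening: 0.0917
grip_force: 0.0
[ 304  129   31   47 1357] tip? [2.790e-02 1.000e-04 1.036e-01] lip? [0.0679 0.0008 0.2327]
[308 194  24  15 244] tip? [-0.0034  0.0006  0.104 ] lip? [-0.0206  0.0015  0.2338]
```

The scoop stands flat on its pad, with the same image rows as at the start. Now for the cover.

```bash
python3 -m jog '[[[1,0.01,0.02,-0.01,0],[1,0.025,0.05,-0.02,0],[1,0.042,0.083,-0.02,0],[1,0.059,0.116,-0.02,0],[1,0.076,0.149,-0.02,0]]]'|sed -n 2,3p; python3 -m jog '[[[1,0.018,0.036,0,0],[1,0.036,0.071,0,0],[1,0.054,0.107,0,0],[1,0.072,0.142,0,0],[1,0.09,0.178,0,0]]]'|sed -n 2,3p;python3 -m jog '[[[1,0.018,0.036,0,0],[1,0.036,0.071,0,0],[1,0.054,0.107,0,0],[1,0.072,0.142,0,0],[1,0.09,0.178,0,0]]]'|sed -n 2,3p;python3 -m jog '[[[1,0.018,0.036,0,0],[1,0.036,0.071,0,0],[1,0.05,0.105,0,0],[1,0.065,0.13,0,0],[1,0.074,0.147,0,0]]]'|sed -n 2,3p; python3 -m jog '[[[1,0,0,0,-0.12],[1,0,0,0,-0.24],[1,0,0,0,-0.36],[1,0,0,0,-0.48],[1,0,0,0,-0.6]]]'|sed -n 2,3p; python3 -m jog '[[[1,0,0,0,-0.12],[1,0,0,0,-0.24],[1,0,0,0,-0.36],[1,0,0,0,-0.48],[1,0,0,0,-0.53]]]'
cat > cov.py <<'E'
from h import *
import sys
KT,im=shot("wrist",sys.argv[1]+".png"); s=robot.observe(); R=rot(s["tool_rot"]); T=lambda P:(R.T@(P-s["tool_pos"])).round(4)
print(s["tool_pos"],s["tool_rot"]); hsv=cv2.cvtColor(im,cv2.COLOR_BGR2HSV)
m=cv2.inRange(hsv,(4,90,50),(20,255,255)); n,l,st,ce=cv2.connectedComponentsWithStats(m)
for i in range(1,n):
    if st[i,4]>400: print("amber",st[i],ce[i])
E
python3 cov.py w61; python3 cass.py
```

```text
tool_pos: [0.5092, -0.2281, 0.2495]
tool_rot: [-3.141, 0.001, 2.795]
tool_pos: [0.4847, -0.0299, 0.2495]
tool_rot: [3.141, 0.001, 2.795]
tool_pos: [0.4604, 0.1682, 0.2496]
tool_rot: [3.141, 0.001, 2.796]
tool_pos: [0.4401, 0.3327, 0.2492]
tool_rot: [3.14, 0.0, 2.798]
tool_pos: [0.4411, 0.33, 0.2493]
tool_rot: [3.141, 0.001, -2.881]
time: 63.35
tool_pos: [0.4412, 0.3298, 0.2494]
tool_rot: [-3.141, 0.001, -2.351]
contact_force: [-0.5, -0.6, 0.4]
opening: 0.0918
grip_force: 0.0
[0.44120281 0.32982184 0.2493381 ] [-3.14123716e+00  7.77817922e-04 -2.35124133e+00]
amber [ 45  80  31  24 532] [59.28383459 91.97368421]
amber [ 63 107  29  24 493] [ 76.97768763 118.89452333]
amber [ 305  163   65   63 2558] [336.2724785  192.84519156]
amber [   0  169   60   69 3083] [ 24.80733052 200.79240999]
55 [277.4 158. ] cassette xy mm 38.0 23.0
62 [287.7 165.3] cassette xy mm 10.0 -6.0
64 [298.5 169.5] cassette xy mm -8.0 -38.0
38 [274.2 169.3] cassette xy mm 4.0 38.0
50 [289.6 179. ] cassette xy mm -34.0 -6.0
```

View pics/w61.png

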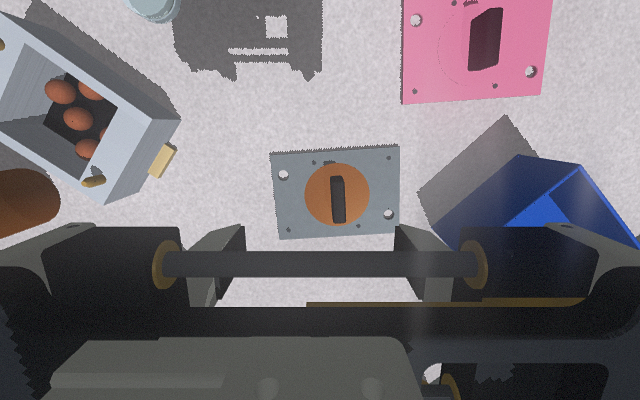

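The grey cover lies at (336,193), its amber disc centred there. Its holes are at (283,174) and (388,213), and the bar is at (338,199). Next I compute the exact grip offset.

```bash
cat > cov2.py <<'E'
from h import *
import sys
KT,im=shot("wrist",sys.argv[1]+".png") if len(sys.argv)>2 else (cam("wrist"),cv2.imread("pics/%s.png"%sys.argv[1]))
s=robot.observe(); R=rot(s["tool_rot"]); T=lambda P:R.T@(P-s["tool_pos"])
hsv=cv2.cvtColor(im,cv2.COLOR_BGR2HSV)
m=cv2.inRange(hsv,(4,90,50),(20,255,255)); m[:,:200]=0;m[:,460:]=0; n,l,st,ce=cv2.connectedComponentsWithStats(m)
i=max(range(1,n),key=lambda k:st[k,4]); hull=cv2.convexHull(np.argwhere(l==i)[:,::-1].astype(np.int32)); (cx,cy),r,a=cv2.fitEllipse(hull); print("disc",cx,cy,r,T(onplane(KT,(cx,cy),.0065)).round(4))
g=cv2.cvtColor(im,cv2.COLOR_BGR2GRAY); H=[]
for gx in((cx-53,cy-19),(cx+52,cy+20)):
    x0,y0=int(gx[0])-13,int(gx[1])-13; w=g[y0:y0+26,x0:x0+26]; b=(w>w.max()*.5+np.median(w)*.5).astype(np.uint8)
    n,l,st,ce=cv2.connectedComponentsWithStats(b); k=min([q for q in range(1,n) if st[q,4]>25],key=lambda q:np.hypot(*(ce[q]-13)))
    bx=st[k]; u=(x0+ce[k][0],y0+ce[k][1]); P=T(onplane(KT,u,.004)); H.append(P); print("hole",u,bx,P.round(4))
d=H[0]-H[1]; c=(H[0]+H[1])/2; ang=np.arctan2(-d[1],d[0])-np.arctan2(76,35); print("centre",c.round(4),"len",np.linalg.norm(d[:2]),"cover yaw - tool yaw",ang)
# bar top : dark blob inside disc
E
python3 cov2.py w61
```

```text
disc 336.5513610839844 194.05654907226562 (62.5557861328125, 64.7038345336914) [-0.0295  0.0248  0.2428]
hole (np.float64(282.8490566037736), np.float64(173.50943396226415)) [ 9  8  9  8 53] [ 0.0006 -0.0535  0.2453]
hole (np.float64(387.53846153846155), np.float64(212.56410256410257)) [ 9  9  8  6 39] [-0.0588  0.1023  0.2453]
centre [-0.0291  0.0244  0.2453] len 0.1667133045154133 cover yaw - tool yaw 0.06703000377181434
```

```bash
python3 -m jog '[[[1,-0.015,0.012,0,-0.067],[1,-0.029,0.0244,0,-0.067],[1,-0.029,0.0244,0,-0.067],[1,-0.029,0.0244,0,-0.067],[1,-0.029,0.0244,0,-0.067]]]'
python3 - <<'E'
from h import *
KT,im=shot("wrist","w62.png"); s=robot.observe(); R=rot(s["tool_rot"]); T=lambda P:R.T@(P-s["tool_pos"])
g=cv2.cvtColor(im,cv2.COLOR_BGR2GRAY)
P=lambda x,y,z:s["tool_pos"]+R@np.array([x,-y,s["tool_pos"][2]-z])
for x,y in((.035,.076),(-.035,-.076)):
    e=proj(KT,P(x,y,.004)); x0,y0=(e-13).astype(int); w=g[y0:y0+26,x0:x0+26]; print(e.round(1),w.max(),np.median(w))
    b=(w>w.max()*.5+np.median(w)*.5).astype(np.uint8); n,l,st,ce=cv2.connectedComponentsWithStats(b)
    for q in range(1,n):
        if st[q,4]>15: print(st[q],(ce[q]+[x0,y0]).round(1))
E
```

```text
time: 63.87
tool_pos: [0.4443, 0.3672, 0.2487]
tool_rot: [-3.141, -0.0, -2.291]
contact_force: [0.2, -0.4, -0.3]
opening: 0.092
grip_force: 0.0
[265.9 149.6] 225 137.0
[ 0  0  4 26 67] [252.9 150.1]
[10 11 10  8 56] [266.5 150.7]
[370.8 197.4] 216 142.0
[10 11  9  7 42] [370.8 197.5]
```

```bash
python3 -m jog '[[[1,0,0,0.03,0],[1,0,0,0.065,0],[1,0,0,0.1,0],[1,0,0,0.135,0],[1,0,0,0.165,0]]]' 50|sed -n 2,4p; python3 -m jog '[[[1,0,0,0.02,0],[1,0,0,0.04,0],[1,0,0,0.052,0],[1,0,0,0.06,0],[1,0,0,0.0615,0]]]'; for i in 1 2 3; do python3 -m jog '[[[-1,0,0,0,0],[-1,0,0,0,0],[-1,0,0,0,0],[-1,0,0,0,0],[-1,0,0,0,0]]]'; done
```

```text
tool_pos: [0.444, 0.3664, 0.0819]
tool_rot: [3.142, -0.001, -2.292]
contact_force: [0.5, -0.1, -0.2]
time: 64.75
tool_pos: [0.444, 0.3666, 0.021]
tool_rot: [3.141, -0.002, -2.291]
contact_force: [0.1, -0.8, 0.0]
opening: 0.0917
grip_force: 0.0
time: 65.17
tool_pos: [0.4448, 0.3678, 0.0229]
tool_rot: [-3.141, 0.001, -2.29]
contact_force: [-0.1, -0.6, 0.2]
opening: 0.0628
grip_force: 0.0
time: 65.58
tool_pos: [0.4445, 0.3675, 0.0221]
tool_rot: [-3.142, -0.0, -2.29]
contact_force: [-0.1, 0.5, -0.1]
opening: 0.0299
grip_force: 0.0
time: 66.0
tool_pos: [0.4444, 0.3676, 0.0221]
tool_rot: [3.142, -0.0, -2.29]
contact_force: [-0.3, 1.1, 0.3]
opening: 0.0178
grip_force: 50.0
```

```bash
python3 -m jog '[[[-1,0,0,-0.005,0],[-1,0,0,-0.02,0],[-1,0,0,-0.05,0],[-1,0,0,-0.085,0],[-1,0,0,-0.12,0]]]'|sed -n 2,4p; python3 -m jog '[[[-1,0,0,-0.03,0],[-1,0,0,-0.055,0],[-1,0,0,-0.07,0],[-1,0,0,-0.075,0],[-1,0,0,-0.075,0]]]'
python3 - <<'E'
from h import *
c=np.array([.6017,.0596]); ex=np.array([.989,.1485]); ey=np.array([-.1485,.989])
P0=lambda x,y,z:np.r_[c+ex*x+ey*y,z]
for v in("top","scene"):
    KT,im=shot(v,v+"63.png"); hsv=cv2.cvtColor(im,cv2.COLOR_BGR2HSV); m=cv2.inRange(hsv,(10,70,50),(32,255,255)); pts=[]
    for x,y in((.035,.076),(-.035,-.076)):
        e=proj(KT,P0(x,y,.083)); x0,y0=(e-9).astype(int); n,l,st,ce=cv2.connectedComponentsWithStats(m[y0:y0+19,x0:x0+19])
        k=[q for q in range(1,n) if st[q,4]>4]; 
        for q in k: print(v,e.round(1),st[q],(ce[q]+[x0,y0]).round(1),onplane(KT,ce[q]+[x0,y0],.083)[:2].round(4))
KT,im=shot("wrist","w63.png"); s=robot.observe(); R=rot(s["tool_rot"]); print(s["tool_pos"],s["tool_rot"])
P=lambda x,y,z:s["tool_pos"]+R@np.array([x,-y,z])   # z: tool z
g=cv2.cvtColor(im,cv2.COLOR_BGR2GRAY)
for x,y in((.035,.076),(-.035,-.076)):
    e=proj(KT,P(x,y,.018)); print("hole exp",e)
    x0,y0=(e-18).astype(int); w=g[y0:y0+36,x0:x0+36]; print(w[::3,::3])
E
```

```text
tool_pos: [0.4436, 0.3669, 0.1426]
tool_rot: [3.141, -0.003, -2.291]
contact_force: [0.2, 0.5, -4.2]
time: 66.83
tool_pos: [0.4447, 0.3676, 0.2181]
tool_rot: [-3.141, 0.002, -2.29]
contact_force: [-0.1, -0.3, -4.4]
opening: 0.0178
grip_force: 50.0
top [258.  157.4] [ 8  8  5  4 13] [258.2 157.6] [0.6243 0.1394]
top [311.5 173.3] [14  0  5  9 30] [318.  167.9] [ 0.5948 -0.0401]
top [311.5 173.3] [ 8  8  3  4 10] [311.2 173.5] [ 0.5776 -0.0199]
scene [385.6 214.9] [9 8 2 6 9] [385.6 215.7] [0.6284 0.1384]
scene [333.6 215.2] [ 9  7  2  6 10] [333.6 215.9] [ 0.5813 -0.0217]
[0.44370623 0.36702425 0.21531515] [ 3.14070648 -0.00344138 -2.29043134]
hole exp [198.12790169 183.15330428]
[[101 102  98  97  99  97  98  94  91  93  93  90]
 [104 101 103  96  98  95  97  96  94  92  89  95]
 [105  95 102  96  99  93  92  96  87  96  89  88]
 [101 103  99  99  96  96  92  97  92  93  93  92]
 [100 100  96  91 245 237 236 247  91  93  92  89]
 [169  96  95 156 236 240 233 234 231 153  88  94]
 [157 160 105 251 227 230 236 234 230 240 157 160]
 [160 150 105 249 235 231 235 237 234 238 152 158]
 [162 150  93  88 242 233 231 231 236 230 146 158]
 [162  95 144  91 247 236 237 239 228 236 156 158]
 [ 98  98  93  94  85 156 243 239 234 115  94  87]
 [101 102  96  97  94  88  84  80  88  94  93  88]]
hole exp [429.69012484 282.52985478]
[[49 51 54 55 59 56 56 55 54 53 55 54]
 [45 53 55 58 60 61 60 59 50 58 55 55]
 [45 51 50 55 57 59 58 56 48 53 55 56]
 [46 50 48 53 54 56 54 52 56 51 51 52]
 [45 50 54 50 52 55 54 54 49 50 48 50]
 [37 49 50 53 56 54 54 51 49 49 53 52]
 [45 42 46 52 59 57 53 48 46 48 44 49]
 [40 47 52 49 51 52 53 52 53 46 49 47]
 [41 48 51 54 49 54 48 49 50 49 47 48]
 [43 49 54 48 55 54 49 48 50 45 43 42]
 [45 47 51 50 49 50 50 54 49 50 47 50]
 [52 49 53 61 55 59 58 57 56 54 55 56]]
```

```bash
python3 -m jog '[[[-1,0.006,-0.015,0,0],[-1,0.016,-0.04,0,0],[-1,0.028,-0.07,0,0],[-1,0.04,-0.1,0,0],[-1,0.052,-0.13,0,0]]]'|sed -n 2,4p;python3 -m jog '[[[-1,0.012,-0.03,0,0],[-1,0.024,-0.06,0,0],[-1,0.036,-0.09,0,0],[-1,0.048,-0.12,0,0],[-1,0.058,-0.146,0,0]]]'|sed -n 2,4p;python3 -m jog '[[[-1,0.009,-0.023,0,0],[-1,0.015,-0.038,0,0],[-1,0.018,-0.046,0,0.06],[-1,0.018,-0.046,0,0.16],[-1,0.018,-0.046,0,0.26]]]'|sed -n 2,4p;python3 -m jog '[[[-1,0,0,0,0.1],[-1,0,0,0,0.2],[-1,0,0,0,0.3],[-1,0,0,0,0.38],[-1,0,0,0,0.445]]]'; python3 -m jog '[[[-1,0,0,0,0],[-1,0,0,0,0],[-1,0,0,0,0]]]'
```

```text
tool_pos: [0.5077, 0.2414, 0.2153]
tool_rot: [3.14, -0.003, -2.29]
contact_force: [0.5, 0.3, -3.8]
tool_pos: [0.5796, 0.1008, 0.2153]
tool_rot: [3.14, -0.003, -2.291]
contact_force: [0.4, 0.1, -3.5]
tool_pos: [0.602, 0.0586, 0.2156]
tool_rot: [3.14, -0.002, -2.556]
contact_force: [-0.4, -0.2, -2.9]
time: 68.65
tool_pos: [0.6017, 0.0596, 0.2158]
tool_rot: [3.141, -0.003, -2.999]
contact_force: [-0.2, 0.7, -3.4]
opening: 0.0177
grip_force: 50.0
time: 68.9
tool_pos: [0.602, 0.0593, 0.2165]
tool_rot: [3.141, -0.001, -2.993]
contact_force: [0.1, -0.2, -3.6]
opening: 0.0176
grip_force: 50.0
```

```bash
python3 -m jog '[[[-1,0,0,0.02,-0.003],[-1,0,0,0.045,-0.003],[-1,0,0,0.067,-0.003],[-1,0,0,0.08,-0.003],[-1,0,0,0.086,-0.003]]]'|sed -n 2,4p;python3 -m jog '[[[-1,0,0,0.002,0],[-1,0,0,0.002,0],[-1,0,0,0.002,0]]]'
cat > pin.py <<'E'
from h import *
import sys
KT,im=shot("wrist",sys.argv[1]+".png"); s=robot.observe(); R=rot(s["tool_rot"]); print(s["tool_pos"],s["tool_rot"],s["contact_force"])
P=lambda x,y,z:s["tool_pos"]+R@np.array([x,-y,z])
e=proj(KT,P(.0325,.0755,.0185)); x0,y0=(e-18).astype(int); w=im[y0:y0+36,x0:x0+36].astype(int)
print(e,x0,y0)
h=cv2.cvtColor(w.astype(np.uint8),cv2.COLOR_BGR2HSV)
for r in range(0,36,2): print(" ".join("%3d%s"%(w[r,c].mean(),"b" if 10<h[r,c,0]<32 and h[r,c,1]>80 else " ") for c in range(0,36,2)))
E
python3 pin.py w64
```

```text
tool_pos: [0.6009, 0.0592, 0.1285]
tool_rot: [3.141, -0.004, -2.991]
contact_force: [0.0, -0.3, -3.7]
time: 69.57
tool_pos: [0.603, 0.0591, 0.1303]
tool_rot: [-3.141, 0.002, -2.992]
contact_force: [0.1, -0.4, -3.4]
opening: 0.0178
grip_force: 50.0
[0.60305756 0.05911194 0.13046473] [-3.14110685e+00  2.26349280e-03 -2.99203997e+00] [ 0.15732352 -0.38566779 -3.09298113]
[200.94378193 186.55276884] 182 168
 87   91   90   90   90   87   90   88   89   84   82   86   85   84   82   84   87   85 
 89   90   91   85   86   87   89   88   85   87   84   86   83   84   86   85   84   83 
 85   89   89   87   91   84   85   87   87   85   90   87   85   84   83   86   82   81 
 90   90   91   90   90   84   86   86   83   81   83   87   84   87   85   84   84   85 
 91   88   87   82   84  112  135  136  129   95   83   85   88   83   85   84   84   84 
 86   91   82   84   92  131  127  126  124  126  122   94   83   84   83   84   82   86 
 90   90   84   77  125  130  127  128  128  125  124  122   92   86   85   86   81   82 
 91   88   83   78  129  126  130  126  125  123  124  121  119
[... 225 characters left out ...]
  131  123  125  128  128  129  126  117  120  124   82   79   81   82 
 94   87   80   80   98  129  124  126  126  125  125  120  117  120   84   86   85   85 
 92   89   91   80   80  121  130  130  125  126  121  121  122  108   89   87   83   84 
 97   92   88   88   78   78  114  132  128  125  125  120  121   83   84   85   83   87 
 90   92   96   90   85   79   81   80  114  129  130  125   82   86   86   86   85   85 
 94   91   94   91   86   86   87   80   78   78   84   83   81   85   85   86   84   84 
 90   93   96   88   89   87   88   89   87   85   90   86   86   86   89   89   84   83 
 93   88   94   89   91   90   88   90   89   89   87   85   91   89   85   84   85   80
```

Run:
```python
from h import *
im=cv2.imread("pics/w64.png").astype(int)
w=im[166:206,180:222]
for r in range(6,34,2): print(" ".join("%3d/%3d"%(w[r,c,0],w[r,c,2]) for c in range(6,34,2)))
c=np.array([.603,.059]); KT=cam("wrist")
for cc in ([.603,.059],[.6017,.0596]): print(proj(KT,np.r_[np.array(cc)+np.array([.9894,.1455])*-.035+np.array([-.1455,.9894])*-.076,.096]))
```

```text
92/ 86  91/ 84  94/ 87  87/ 82  88/ 82  89/ 84  92/ 83  90/ 81  95/ 86  91/ 84  88/ 81  88/ 81  86/ 80  91/ 82
 97/ 87  93/ 87  94/ 87  88/ 81  88/ 83  91/ 82  87/ 79  85/ 77  88/ 78  90/ 85  89/ 80  92/ 85  89/ 82  88/ 82
 89/ 85  85/ 79  88/ 82 115/110 136/136 135/138 129/131  97/ 93  86/ 81  89/ 82  93/ 85  86/ 81  89/ 82  87/ 81
 84/ 81  87/ 81  95/ 91 132/133 128/128 128/127 125/125 125/129 125/121  98/ 91  88/ 80  88/ 80  88/ 80  90/ 80
 87/ 81  80/ 75 125/126 130/131 128/128 129/131 130/129 127/125 128/122 127/118  98/ 90  92/ 81  89/ 81  89/ 82
 86/ 81  80/ 76 130/131 127/128 130/133 128/127 125/127 124/124 125/124 128/118 124/116  83/ 77  90/ 82  84/ 79
 82/ 77  80/ 74 124/126 125/125 130/128 130/128 130/130 135/131 129/129 126/118 128/117 107/ 99  89/ 80  89/ 81
 82/ 78  79/ 74 122/125 119/119 130/129 134/135 131/130 131/131 128/131 125/115 127/118 126/119  84/ 78  87/ 79
 83/ 81  82/ 77 133/132 125/125 127/129 130/129 129/128 132/130 126/127 123/112 125/116 128/121  85/ 79  83/ 76
 83/ 78  81/ 79 100/ 97 130/131 124/125 127/128 127/126 125/127 126/126 125/117 123/114 124/118  87/ 82  90/ 82
 97/ 87  82/ 79  83/ 78 123/119 132/131 132/131 126/127 127/126 122/124 127/116 127/120 115/104  94/ 85  93/ 82
 92/ 86  92/ 87  81/ 75  82/ 75 115/115 134/132 130/129 126/126 127/126 126/117 127/117  86/ 81  89/ 81  89/ 81
101/ 92  93/ 89  90/ 81  83/ 77  83/ 79  83/ 78 116/113 129/130 132/132 131/123  86/ 80  90/ 83  89/ 82  90/ 84
100/ 89  96/ 88  90/ 85  89/ 83  89/ 84  85/ 78  82/ 75  82/ 76  87/ 83  87/ 80  85/ 78  89/ 82  87/ 84  90/ 84
[209.56141583 177.01032057]
[210.53719991 175.27776163]
```

Run:
```python
from h import *
m=robot.camera_model("wrist"); K=np.array(m["camera_matrix"]); M=np.array(m["mount"])
def KTat(p,r): T=np.eye(4); T[:3,:3]=rot(r); T[:3,3]=p; return K,T@M
def blobs(f,KT,z,est):
    im=cv2.imread(f"pics/{f}.png"); mm=cv2.inRange(cv2.cvtColor(im,cv2.COLOR_BGR2HSV),(10,70,40),(32,255,255))
    for nme,e in est.items():
        u=proj(KT,np.r_[e,z]); x0,y0=np.maximum((u-16).astype(int),0)
        n,l,st,ce=cv2.connectedComponentsWithStats(mm[y0:y0+32,x0:x0+32])
        for q in range(1,n):
            if st[q,4]>15: print(f,nme,u.round(1),st[q],(ce[q]+[x0,y0]).round(1),onplane(KT,ce[q]+[x0,y0],z)[:2].round(4))
est={"a":[.6265,.139],"b":[.5795,-.0205]}
blobs("w61",KTat([.4412,.3298,.2493],[-3.14124,.0008,-2.35124]),.083,est)
blobs("w13",KTat([.63241,-.11227,.18976],[3.14159,.00014,1.71853]),.083,est)
KT=KTat([.60306,.05911,.13046],[-3.14111,.00226,-2.99204]); print("hole world",onplane(KT,(200.5,187.5),.1115))
```

```text
w61 a [ 93.3 180.9] [  4  11  25  12 203] [ 93.3 180.9] [0.6265 0.1391]
w61 b [-13.4  41.6] [ 0 15  5 10 38] [ 1.6 45. ] [ 0.5714 -0.008 ]
w13 b [276.5  90.2] [  8   7  16  16 129] [275.3  86.8] [ 0.5782 -0.0179]
hole world [ 0.58310328 -0.02086116  0.1115    ]
```

```bash
python3 -m jog '[[[-1,0.001,0,0.003,0.003],[-1,0.002,0,0.006,0.003],[-1,0.002,0,0.008,0.003],[-1,0.002,0,0.009,0.003],[-1,0.002,0,0.009,0.003]]]'|sed -n 2,4p;python3 -m jog '[[[-1,0,0,0.001,0],[-1,0,0,0.002,0],[-1,0,0,0.003,0],[-1,0,0,0.003,0]]]';python3 pin.py w65
python3 - <<'E'
from h import *
im=cv2.imread("pics/w65.png").astype(int); w=im[166:206,180:222]
for r in range(4,36,2): print(" ".join("%3d/%3d"%(w[r,c,0],w[r,c,2]) for c in range(4,36,2)))
E
```

```text
tool_pos: [0.6001, 0.0588, 0.1199]
tool_rot: [3.142, -0.001, -2.995]
contact_force: [-0.7, 0.1, -3.9]
time: 70.37
tool_pos: [0.6002, 0.0588, 0.117]
tool_rot: [-3.142, -0.0, -2.995]
contact_force: [-0.1, 0.2, -4.1]
opening: 0.0178
grip_force: 50.0
[0.60025564 0.05877724 0.11705879] [-3.14155528e+00 -2.61215018e-04 -2.99542698e+00] [-0.25398622 -0.13691532 -4.36995505]
[200.93682616 186.44132248] 182 168
 88   85   90   89   87   85   88   87   82   83   83   86   83   85   84   82   86   79 
 86   86   86   85   88   88   89   85   86   83   86   86   79   87   83   83   85   82 
 89   90   86   87   85   90   84   86   85   86   87   85   83   85   84   81   83   81 
 84   88   86   88   86   81   83   84   83   82   85   83   81   82   82   83   83   83 
 88   90   87   79   83  104  123  124  111   77   81   87   85   87   86   83   84   81 
 89   89   82   78   89  126  118  121   82b  86b  86b  79   85   85   83   85   80   82 
 89   86   84   73  131  119  119  111   89b  90b  85b  85b  75   82   78   85   79   81 
 91   86   76   76  133  127  120  103   92b  92b  91b  89b  80b
[... 2273 characters left out ...]
/117  81/104  61/ 97  56/ 95  62/ 97  88/ 79  89/ 81  87/ 81
 92/ 85  89/ 83  83/ 79  85/ 78 113/113 132/131 126/116 125/117 128/118 124/116 128/118 129/118 115/105  85/ 77  89/ 80  92/ 84
 95/ 87  97/ 88  91/ 84  86/ 82  79/ 73 119/117 128/120 127/118 125/117 129/119 126/117 128/119  89/ 81  90/ 83  85/ 80  87/ 78
 92/ 88  95/ 89  87/ 82  86/ 81  87/ 85  84/ 78  73/ 69 116/108 121/115 125/116 111/103  76/ 70  90/ 84  89/ 81  85/ 81  85/ 80
 92/ 87  94/ 89  92/ 84  90/ 85  90/ 83  86/ 78  80/ 80  84/ 79  84/ 78  83/ 76  86/ 81  91/ 85  89/ 82  87/ 83  88/ 81  86/ 81
 95/ 89  94/ 89  93/ 85  92/ 86  92/ 88  92/ 84  92/ 87  89/ 82  93/ 86  91/ 83  89/ 81  90/ 84  94/ 87  88/ 81  88/ 85  89/ 82
```

The pin tip now shows inside the hole, about 1.5 mm off centre. I'll correct that and lower slowly.

```bash
python3 -m jog '[[[-1,0.001,0.0005,0,0],[-1,0.0015,0.0007,0.001,0],[-1,0.0015,0.0007,0.002,0],[-1,0.0015,0.0007,0.003,0],[-1,0.0015,0.0007,0.003,0]]]';python3 -m jog '[[[-1,0,0,0.001,0],[-1,0,0,0.002,0],[-1,0,0,0.003,0],[-1,0,0,0.003,0],[-1,0,0,0.003,0]]]'
python3 - <<'E'
from h import *
KT,im=shot("wrist","w66.png"); h=cv2.cvtColor(im,cv2.COLOR_BGR2HSV); g=im.astype(int).mean(2)
for r in range(170,204,2): print(r," ".join("%3d%s"%(g[r,c],"b" if 10<h[r,c,0]<32 and h[r,c,1]>80 else " ") for c in range(184,218,2)))
E
```

```text
time: 70.83
tool_pos: [0.5986, 0.0593, 0.1139]
tool_rot: [-3.142, -0.0, -2.995]
contact_force: [-0.4, 0.6, -4.2]
opening: 0.018
grip_force: 50.0
time: 71.25
tool_pos: [0.5987, 0.0593, 0.1111]
tool_rot: [-3.142, -0.0, -2.995]
contact_force: [0.0, -0.8, -4.0]
opening: 0.0176
grip_force: 50.0
170  86   85   85   84   85   86   85   82   84   82   86   79   84   84   86   80   78 
172  88   85   87   87   85   85   85   84   80   84   83   84   86   81   86   81   80 
174  85   88   89   87   82   85   86   80   83   80   85   87   85   81   80   89   84 
176  90   88   77   82  104  124  121  123   75   80   85   83   78   87   81   76   79 
178  89   82   81   86  122  123   98   79b  81b  79b  78   81   86   84   82   82   83 
180  85   82   76  125  122   81b  82b  87b  83b  80b  79b  77   84   84   84   79   83 
182  86   72   75  124   88b  86b  85b  87b  82b  85b  82b  77b  81   79   82   85   77 
184  88   77   76  122   80b  88b  83b  81b  79b  80b  85b  81b  80   85   82   80   80 
186  88   79   77  122   87b  90b  91b  87b  80b  78b  80b  78b  81b  84   82   83   82 
188  86   79   75  127   92b  91b  95b  90b  88b  82b  82b  80b  81b  82   82   82   86 
190  87   80   80  101   96b  90b  89b  91b  92b  80b  82b  81b  77b  80   80   84   85 
192  92   88   81   72  107   91b  93b  91b  83b  77b  78b  80b  77   80   82   84   83 
194  93   93   84   80   77  110  105   85   81b  80b  81b  85b  78   85   82   82   83 
196  88   87   87   80   81   78   80  107  125  119  110   81   81   85   84   86   78 
198  89   90   86   85   87   84   82   76   77   81   82   87   82   86   81   82   83 
200  89   87   88   85   93   87   87   89   85   82   87   83   84   85   84   83   79 
202  88   88   88   86   85   88   87   86   85   84   87   88   85   82   85   86   84
```

```bash
python3 -m jog '[[[-1,0,0,0.001,0],[-1,0,0,0.002,0],[-1,0,0,0.003,0],[-1,0,0,0.004,0],[-1,0,0,0.005,0]]]';python3 -m jog '[[[-1,0,0,0.001,0],[-1,0,0,0.002,0],[-1,0,0,0.003,0],[-1,0,0,0.004,0],[-1,0,0,0.005,0]]]'
```

```text
time: 71.72
tool_pos: [0.5987, 0.0593, 0.1061]
tool_rot: [-3.142, -0.0, -2.995]
contact_force: [0.2, -0.1, -4.2]
opening: 0.018
grip_force: 50.0
time: 72.13
tool_pos: [0.5988, 0.0593, 0.1011]
tool_rot: [-3.142, 0.0, -2.995]
contact_force: [0.3, 0.2, -3.8]
opening: 0.0178
grip_force: 50.0
```

No contact forces so far, so both pins are in. Continue down to flush.

```bash
python3 -m jog '[[[-1,0,0,0.001,0],[-1,0,0,0.002,0],[-1,0,0,0.003,0],[-1,0,0,0.004,0],[-1,0,0,0.005,0]]]';python3 -m jog '[[[-1,0,0,0.001,0],[-1,0,0,0.002,0],[-1,0,0,0.003,0],[-1,0,0,0.004,0],[-1,0,0,0.004,0]]]' 20; python3 -m jog '[[[-1,0,0,0.0005,0],[-1,0,0,0.001,0],[-1,0,0,0.001,0]]]' 8
```

```text
time: 72.55
tool_pos: [0.5987, 0.0593, 0.0961]
tool_rot: [-3.142, -0.0, -2.995]
contact_force: [-0.6, 0.7, -4.5]
opening: 0.018
grip_force: 50.0
time: 72.97
tool_pos: [0.5988, 0.0592, 0.0922]
tool_rot: [-3.141, 0.0, -2.995]
contact_force: [-0.5, -0.6, -3.3]
opening: 0.0178
grip_force: 20.0
time: 73.22
tool_pos: [0.5988, 0.0593, 0.0921]
tool_rot: [-3.141, 0.001, -2.995]
contact_force: [-2.8, 0.5, 5.5]
opening: 0.0183
grip_force: 8.0
```

```bash
python3 -m jog '[[[-1,0,0,0,0],[1,0,0,0,0],[1,0,0,0,0],[1,0,0,0,0],[1,0,0,0,0]]]' 3|sed -n 2,5p; python3 -m jog '[[[1,0,0,0,0],[1,0,0,0,0],[1,0,0,0,0],[1,0,0,0,0],[1,0,0,0,0]]]'|sed -n 2,5p;  python3 -m jog '[[[1,0,0,0,0],[1,0,0,0,0],[1,0,0,0,0],[1,0,0,-0.005,0],[1,0,0,-0.015,0]]]'|sed -n 2,5p;python3 -m jog '[[[1,0,0,-0.025,0],[1,0,0,-0.06,0],[1,0,0,-0.1,0],[1,0,0,-0.14,0],[1,0,0,-0.17,0]]]'; python3 -m jog '[[[1,-0.02,0,0,0],[1,-0.05,0,0,0],[1,-0.07,0,0,0],[1,-0.08,0,0,0],[1,-0.08,0,0,0]]]'|sed -n 2,3p
python3 - <<'E'
from h import *
KT,im=shot("wrist","w67.png"); c=np.array([.6017,.0596]); ex=np.array([.9894,.1455]); ey=np.array([-.1455,.9894]); P=lambda x,y,z:np.r_[c+ex*x+ey*y,z]
h=cv2.cvtColor(im,cv2.COLOR_BGR2HSV); m=cv2.inRange(h,(4,90,50),(20,255,255)); n,l,st,ce=cv2.connectedComponentsWithStats(m)
for i in range(1,n):
    if st[i,4]>300: print("amber",st[i],ce[i],onplane(KT,ce[i],.0765))
b=cv2.inRange(h,(10,70,40),(32,255,255))
for x,y in((.035,.076),(-.035,-.076)):
    u=proj(KT,P(x,y,.09)); x0,y0=np.maximum((u-14).astype(int),0); n,l,st,ce=cv2.connectedComponentsWithStats(b[y0:y0+28,x0:x0+28]); print("pin",u,[(st[q].tolist(),(ce[q]+[x0,y0]).round(1),onplane(KT,ce[q]+[x0,y0],.086).round(4)) for q in range(1,n) if st[q,4]>10])
for v in("top","scene"):
    KT,im=shot(v,v+"67.png"); h=cv2.cvtColor(im,cv2.COLOR_BGR2HSV); m=cv2.inRange(h,(4,90,50),(20,255,255)); u=proj(KT,P(0,0,.0765)); m[:int(u[1])-30]=0;m[int(u[1])+30:]=0;m[:,:int(u[0])-30]=0;m[:,int(u[0])+30:]=0; n,l,st,ce=cv2.connectedComponentsWithStats(m)
    print(v,[(st[q].tolist(),onplane(KT,st[q,:2]+st[q,2:4]/2-.5,.0765).round(4)) for q in range(1,n) if st[q,4]>30])
    y=cv2.inRange(h,(22,120,60),(36,255,255)); a,bb=proj(KT,[.531,-.3955,.136]),proj(KT,[.49,-.38,.01]); print(v,"scoop exp",a,bb); n,l,st,ce=cv2.connectedComponentsWithStats(y); print([(st[q].tolist(),ce[q].round(1)) for q in range(1,n) if st[q,4]>8 and np.hypot(*(ce[q]-bb))<40])
E
```

```text
tool_pos: [0.5989, 0.0593, 0.0911]
tool_rot: [-3.141, 0.0, -2.995]
contact_force: [0.5, -0.6, 0.7]
opening: 0.0401
tool_pos: [0.5988, 0.0592, 0.0912]
tool_rot: [-3.141, 0.0, -2.995]
contact_force: [-0.3, 0.2, -0.2]
opening: 0.0734
tool_pos: [0.598, 0.0593, 0.1056]
tool_rot: [3.141, -0.002, -2.995]
contact_force: [-1.0, 0.1, 0.0]
opening: 0.0918
time: 74.88
tool_pos: [0.5991, 0.0593, 0.2812]
tool_rot: [-3.141, 0.005, -2.995]
contact_force: [1.1, -0.6, 0.2]
opening: 0.0917
grip_force: 0.0
tool_pos: [0.6792, 0.0711, 0.2761]
tool_rot: [-3.141, 0.001, -2.995]
amber [ 281   74   78   82 4141] [319.53248008 114.70804154] [0.59968549 0.05815565 0.0765    ]
amber [ 615  172   25   78 1049] [630.13918017 214.85319352] [0.66571278 0.48745032 0.0765    ]
amber [263 205  65  46 916] [302.27947598 227.98908297] [0.74852907 0.05659556 0.0765    ]
amber [152 242  24  47 327] [159.76452599 269.18960245] [ 0.8397141  -0.13451155  0.0765    ]
pin [383.61121606 146.73091592] [([6, 10, 13, 10, 80], array([381.7, 146.3]), array([0.6253, 0.1384, 0.086 ]))]
pin [253.71628557  84.20165868] [([10, 10, 13, 12, 113], array([254.5,  85.3]), array([ 0.5789, -0.0207,  0.086 ]))]
top [([281, 152, 20, 30, 303], array([0.5994, 0.0426, 0.0765]))]
top scoop exp [442.92793097 187.91190234] [425.17830299 205.66019538]
[([438, 186, 9, 6, 37], array([441.9, 188.6])), ([418, 192, 20, 23, 290], array([427. , 202.4]))]
scene [([345, 208, 29, 20, 322], array([0.6057, 0.0564, 0.0765]))]
scene scoop exp [209.64506374 217.73866298] [220.5239075  234.91437437]
[([207, 218, 7, 4, 22], array([210. , 219.2])), ([217, 231, 11, 13, 81], array([222.4, 236. ]))]
```

```bash
python3 -c "
from cell import robot
print(robot.observe()['time']); print(robot.hand_in())"
```

```text
75.45
the job is handed in; nothing more can be done
None
```

I handed the job in at 75 s: all five pellets are in the chamber, the scoop stands on its pad, and the cover is seated on both pins and released.

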